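# Clear the office desk into the clip-lid box

## Task

Clear the desk for the night: put every desk supply that is out (stapler, tape dispenser, hole punch, whiteboard eraser, clip tin) into the open storage box, then swing its lid shut and, only then, press down each of the four clips around its rim until all have snapped home. Also slide the green notebook, flat on the desk, straight in under the laptop riser, leaving about 5 cm of its end showing so that it can be pulled out tomorrow. Leave the phone, mouse, calculator, note block and pen glass where they are.

Things in the scene. Friction and masses are not known exactly. Their poses are not given: they have to be found in the camera images.
- box: Grey plastic storage box, open on top, fixed to the desk: outside 240 mm along its x, 170 mm along its y, 66 mm high, walls and floor 4 mm thick (inside 232 x 162 x 62 mm). Origin: centre of its underside. The lid's hinge runs along the top of its +y long side (the side away from the middle of the desk)
- lid (a joint): Angle of the box's white lid: 0 = shut, flat on the rim; starts open at 1.9 to 2.1, leaning back past upright. A 246 x 173 x 6 mm panel, about 250 g with its clips, hinged at box y = +85 mm, z = 66 mm. The hinge's friction holds it where it is left between about 0.9 and its stop at 2.1; pushed further towards the box (below about 0.9) it falls shut. It overhangs the box by 3 mm at the front and both ends
- lid_edge (a point): Middle of the lid's front edge (opposite its hinge), 173 mm from the hinge line: highest part of the open lid
- clip_front_near (a joint): Snap clip on the lid's front edge, centred at box x = -80 mm. 0 = unlatched, sticking out and 25 degrees up from the lid's edge; about 2.0 = snapped down flat against the box wall. All clips are blue flaps 50 mm wide, 30 mm long, 4 mm thick, hinged along the lid's edge, 3 mm outside the box wall and 70 mm above the desk when the lid is shut
- clip_front_near_pad (a point): Top face of that clip, 20 mm out from its hinge, mid-width: where to press. Every clip is over-centre: pressed down from above past half its travel (1.0) it snaps home by itself, else it springs back. Takes 5 to 10 N; a fingertip about 20 mm out from the box wall must go down to about 50 mm above the desk
- clip_front_far (a joint): The same kind of clip on the lid's front edge, centred at box x = +80 mm; same values
- clip_front_far_pad (a point): Top face of that clip, 20 mm out from its hinge, mid-width
- clip_end_near (a joint): The same kind of clip on the lid's end at box x = -123 mm (the end nearer the robot), mid-way along that end; same values
- clip_end_near_pad (a point): Top face of that clip, 20 mm out from its hinge, mid-width
- clip_end_far (a joint): The same kind of clip on the lid's end at box x = +123 mm (the end farther from the robot), mid-way along that end; same values
- clip_end_far_pad (a point): Top face of that clip, 20 mm out from its hinge, mid-width
- stapler: Small black and steel stapler, 98 mm along x, 32 mm wide (30 mm at its top arm), 46 mm high, 160 g. Like all the supplies: loose, standing flat on the desk, may be absent; origin at the centre of its underside, x along its length; can be taken from above across its width at its middle
- tape_dispenser: Black tape dispenser with a round roll, 100 mm along x, base 40 mm wide and 18 mm high, roll housing 34 mm wide over the middle 56 mm, 50 mm high, 220 g. Origin centre of underside. May be absent
- hole_punch: Steel paper punch, 100 mm along x, base 46 mm wide and 12 mm high, its top press bar 38 mm wide from 33 to 49 mm above its underside, 250 g. Origin centre of underside. May be absent
- board_eraser: Whiteboard eraser, white back on grey felt, a block 100 mm along x, 48 mm wide, 30 mm high, 60 g. Origin centre of underside. May be absent
- clip_tin: Flat steel tin for paper clips, 100 mm along x, 44 mm wide, 22 mm high, 130 g. Origin centre of underside. May be absent
- notebook: Thin green hard-cover notebook with a grippy soft-touch cover, 210 mm along its x, 148 mm along its y, 7 mm thick, 250 g, lying flat on the desk in front of the riser; too wide to grip. It slides along with a fingertip pressed on its cover (10 to 20 N); it turns under a fingertip that pushes it off its middle line. Origin: centre of its underside
- riser: Low wooden laptop riser with a closed laptop on it, fixed. Its top board is 360 mm wide (its y) and 250 mm deep (its x), from 52 to 66 mm above the desk; side panels 14 mm thick leave 332 mm between them, open at the front. Origin: on the desk under the middle of its front edge; x points inwards, away from the robot. The laptop starts 40 mm behind the front edge and reaches 85 mm above the desk
- note_block: Bystander: block of paper notes on a card, 76 x 76 x 30 mm, among the supplies. Origin centre of underside
- phone: Bystander: black phone lying flat, 150 x 72 x 8 mm, behind the box
- mouse: Bystander: black computer mouse, 104 x 60 x 34 mm, near the robot
- calculator: Bystander: grey desk calculator, 130 x 85 x 18 mm, behind the supplies
- pen_cup: Bystander: glass with pens, 78 mm wide, 150 mm high, behind the supplies

How it is judged:
On the way, in this order (a step that is already met when the one before it is completed fails the run):
1. every supply that is out lies in the box, the lid still open (x of stapler in the frame of box between -0.116 and 0.116 m and y of stapler in the frame of box between -0.081 and 0.081 m and height (world z) of each of stapler, tape_dispenser, hole_punch, board_eraser, clip_tin below 0.06 m and x of tape_dispenser in the frame of box between -0.116 and 0.116 m and y of tape_dispenser in the frame of box between -0.081 and 0.081 m and x of hole_punch in the frame of box between -0.116 and 0.116 m and y of hole_punch in the frame of box between -0.081 and 0.081 m and x of board_eraser in the frame of box between -0.116 and 0.116 m and y of board_eraser in the frame of box between -0.081 and 0.081 m and x of clip_tin in the frame of box between -0.116 and 0.116 m and y of clip_tin in the frame of box between -0.081 and 0.081 m and value of joint lid above 0.5 rad), for 0.2 s.
2. the lid is shut (value of joint lid below 0.05 rad), for 0.2 s.
3. all four clips are snapped down (value of joint each of clip_front_near, clip_front_far, clip_end_near, clip_end_far above 1.8 rad and value of joint lid below 0.05 rad), for 0.2 s.
At the end, for the whole second after the job is handed in: Every supply that was out is inside the box, the lid is shut (under 0.05 rad), all four clips are snapped down (joint over 1.8), and the notebook lies flat and at rest under the riser with 20 to 80 mm of it showing in front, square to the riser within 0.2 rad and between its side panels (all of step 3 and x of stapler in the frame of box between -0.116 and 0.116 m and y of stapler in the frame of box between -0.081 and 0.081 m and height (world z) of each of stapler, tape_dispenser, hole_punch, board_eraser, clip_tin below 0.06 m and x of tape_dispenser in the frame of box between -0.116 and 0.116 m and y of tape_dispenser in the frame of box between -0.081 and 0.081 m and x of hole_punch in the frame of box between -0.116 and 0.116 m and y of hole_punch in the frame of box between -0.081 and 0.081 m and x of board_eraser in the frame of box between -0.116 and 0.116 m and y of board_eraser in the frame of box between -0.081 and 0.081 m and x of clip_tin in the frame of box between -0.116 and 0.116 m and y of clip_tin in the frame of box between -0.081 and 0.081 m and x of notebook in the frame of riser between 0.025 and 0.085 m and y of notebook in the frame of riser between -0.09 and 0.09 m and angle between the x axis of notebook and the x axis of riser, either way round below 0.2 rad and angle between notebook's own z axis and vertical below 0.05 rad and height (world z) of notebook below 0.01 m and linear speed of notebook below 0.02 m/s); the robot touches nothing.
It fails at once if a clip is snapped while the lid stands open ((value of joint clip_front_near above 1.2 rad and value of joint lid above 0.5 rad) or (value of joint clip_front_far above 1.2 rad and value of joint lid above 0.5 rad) or (value of joint clip_end_near above 1.2 rad and value of joint lid above 0.5 rad) or (value of joint clip_end_far above 1.2 rad and value of joint lid above 0.5 rad)).
It fails at once if a bystander (phone, mouse, calculator, note block, pen glass) is shifted by more than 40 mm (distance of any of note_block, phone, mouse, calculator, pen_cup from where it was at the start of the episode above 0.04 m).
Of stapler, tape_dispenser, hole_punch, board_eraser, clip_tin only 2 to 4 are there at a start; the rules pass over those that are not, and their reading is None.
At some moment in a run one of stapler, tape_dispenser, hole_punch, board_eraser, clip_tin, notebook may be knocked a few centimetres aside while the robot is not near it.
Once in a run the grip may slacken for a moment while it holds something.
It also fails if it takes over 210 s, if anything falls off the work surface, if the arm or the gripper's body presses on something with over 40 N, if the wrist force passes 120 N, or if a joint passes its speed limit or range.

## Robot

A 6-joint arm with a two-finger parallel gripper is mounted at the origin on the work surface. World frame = base frame: x ahead of the robot, y to its left, z up, the work surface at z = 0. Lengths are in m, angles in rad, forces in N, time in s.
With the tool pointing down it reaches from about 0.25 to 0.8 m from the base axis. Payload 8.5 kg.
Tool frame: the origin (TCP) lies at the very end of the fingers, on their centre line; the grasp point (between the pads) lies 19 mm behind it; z points along the fingers, y is the direction in which the jaws open and shut (so a half turn about z gives the same grasp; the last joint's range is limited). The gripper opens to 85 mm and grips with 20 to 120 N. Pads are 22 mm wide; open, the fingers measure 114 mm over their backs; the gripper's body (76 mm by 85 mm) begins 54 mm behind the grasp point. The pads swing forward as they close: fully open they stand 13 mm farther back than shut.
Start: joints at [-1.271, 0.238, -0.013, 1.319, 0, 1.571], TCP at [0.155, -0.502, 0.231] pointing down, gripper open.
Joint ranges: [-2.66, 2.66], [-1.03, 1.9], [-1.14, 1.46], [-1.82, 2.27], [-1.45, 1.34], [-3.14, 3.14]. Speed limits (rad/s): [2.22, 2.22, 2.79, 3.14, 3.14, 3.14].

## Interface

Orientations are given as [roll, pitch, yaw] about the fixed x, y, z axes, in that order (R = Rz(yaw) Ry(pitch) Rx(roll)).
In Python, from workcell import r gives the robot as it stands. The module is installed in compiled form; this text tells all that it offers.
- The arm moves only by the shell command python3 -m crank 'ROWS' [FORCE]. ROWS is JSON, a list of rows, each an object with "offset": the shift along the tool's x, y, z in cm, a list of three; "roll": the turn about the tool's z in degrees; "hand": the opening in per cent of the stroke, from 0 (shut) to 100 (fully open). A call has exactly 10 rows; each row is the pose to reach, as a shift and turn from the pose measured when the call began, along the tool's axes at that moment; what a row does not reach only later rows make up. A row lasts 1/8 s, in which the tool goes at most 62.5 mm and 10.7 degrees, less where a joint would pass 70% of its speed; a pose out of reach is approached as far as the arm can. A call with a gripper value outside its range is refused whole. The fingers move at their own pace and stop on an object; FORCE is the grip in N (left out, the last holds). Time passes only in rows, so rows that repeat a pose let the fingers close, or fill a call up. It gives the time, the measured TCP pose, the force and the opening at its end, in the units of the state.
- r.observe(): the state, without advancing time (a new reading comes with each control period).
- r.capture(name): name is "scene" or "top"; returns the picture (480x640x3 uint8, red, green, blue); there is no depth.
- r.camera_model(name): a dict with "camera_matrix" (3x3 intrinsics, pixels), "eye" and "orientation" of the camera in the world. Camera axes: x right, y down, z forward; pixel columns grow to the right and rows downward; lengths in m; the calibration is good to about 2 mm. A picture is of the moment at which its call begins. camera_model takes no time and is no camera call.
- r.job_done(): hands the job in, once; it reports no verdict.
The state is a dict: "time": time; "q": joint angles; "dq": joint speeds; "effort": joint torques, N m; "eef_pos": TCP position; "tcp_rot": TCP orientation; "contact_force": force on the tool from outside, world axes, zero at the start; "wrist_torque": the same for the moment, N m; "width": finger opening in m.
Only numpy, scipy, OpenCV 4.12 (cv2) and the standard library are available. Lean on these libraries where they do the work, as an engineer would, in place of code of your own. Each camera call takes 0.05 s, during which the arm holds its last target.

## Working session

There is one attempt and no reset: what is moved stays moved. The work goes in short steps, Python scripts to look and compute and a shell command to move; the robot and the scene stay as the last step left them, time stands still between calls to the robot, and variables do not carry over. Pictures are saved under pics/ and viewed, and the job is handed in when it is done.

```bash
ls; mkdir -p pics; python3 - <<'E'
from workcell import r
import cv2
print(r.observe())
for n in ("scene","top"):
    im=r.capture(n); cv2.imwrite(f"pics/{n}0.png",im[:,:,::-1]); print(n,r.camera_model(n))
E
```

```text
pics
{'time': 0.0, 'q': array([-1.27100923e+00,  2.38797874e-01, -1.42439758e-02,  1.31917422e+00,
        2.40482280e-05,  1.57079289e+00]), 'dq': array([ 3.65896154e-04, -9.67794144e-04,  1.12219990e-03, -1.41497411e-03,
       -4.96505156e-05, -4.35001898e-04]), 'effort': array([ 1.43537670e-05, -5.38780510e+01,  3.46434832e+01,  1.85537513e-02,
       -1.36148587e-04,  7.48520222e-06]), 'eef_pos': array([ 0.15493069, -0.50120177,  0.23067264]), 'tcp_rot': array([-3.14017291e+00, -2.40530795e-05,  2.99790498e-01]), 'contact_force': array([ 0.23412534, -0.15810015,  0.34703143]), 'wrist_torque': array([-0.04386558, -0.00303687,  0.03430197]), 'width': 0.08556383690036534}
scene {'camera_matrix': array([[467.7007508 ,   0.        , 333.2512607 ],
       [  0.        , 467.7007508 , 242.82794743],
       [  0.        ,   0.        ,   1.        ]]), 'eye': array([1.44083386, 0.09644564, 0.80338844]), 'orientation': array([-2.27790215, -0.0126997 ,  1.73873674])}
top {'camera_matrix': array([[498.44205787,   0.        , 318.51430267],
       [  0.        , 498.44205787, 245.80980968],
       [  0.        ,   0.        ,   1.        ]]), 'eye': array([ 0.46049217, -0.0463953 ,  1.20238158]), 'orientation': array([-3.03482034,  0.03168511, -1.59327222])}
```

View pics/scene0.png

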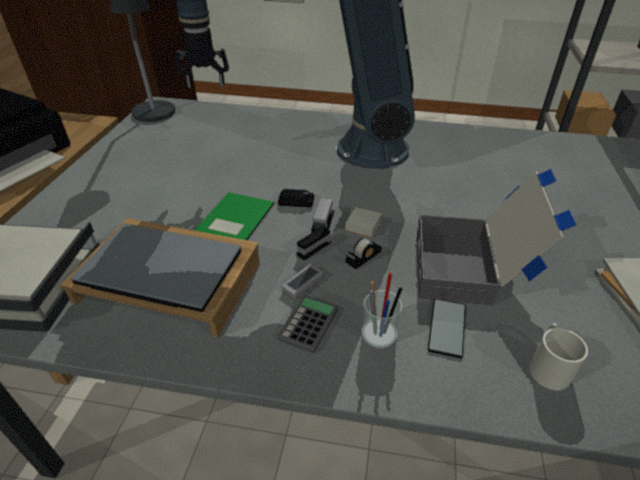

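View pics/top0.png

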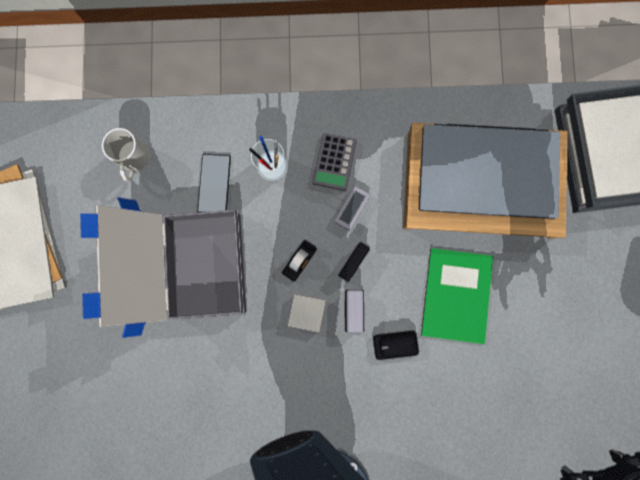

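```bash
python3 - <<'E'
import cv2
a=cv2.imread("pics/top0.png")[150:370,260:440]; cv2.imwrite("pics/z1.png",cv2.resize(a,None,fx=2.7,fy=2.7,interpolation=cv2.INTER_CUBIC))
a=cv2.imread("pics/scene0.png")[170:350,180:400]; cv2.imwrite("pics/z2.png",cv2.resize(a,None,fx=3.3,fy=3.3,interpolation=cv2.INTER_CUBIC))
E
```

```text
(no output)
```

View pics/z1.png

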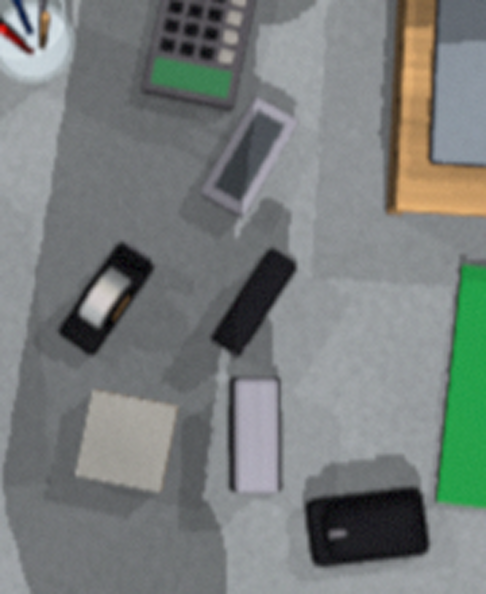

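View pics/z2.png

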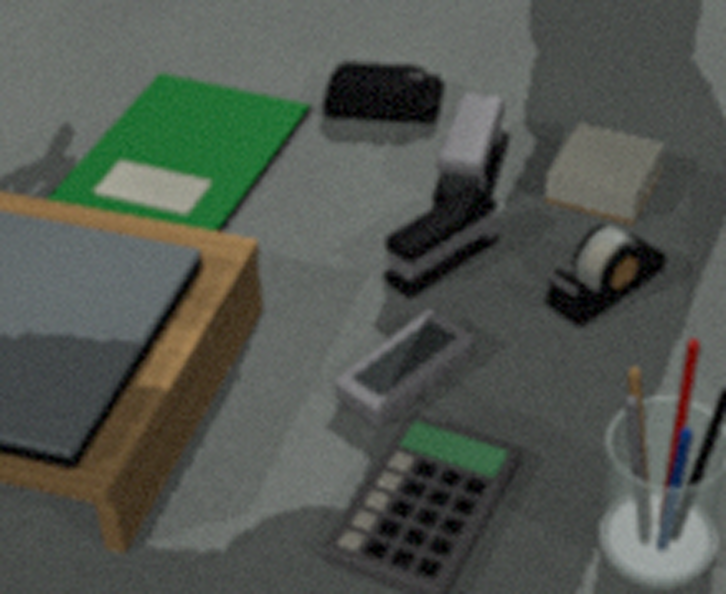

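```bash
cat > h.py <<'E'
import numpy as np, cv2, math
from scipy.spatial.transform import Rotation as Ro
from workcell import r
CM={n:r.camera_model(n) for n in ("scene","top")}
def ray(n,u,v):
    c=CM[n]; d=np.linalg.inv(c["camera_matrix"])@[u,v,1]
    R=Ro.from_euler("xyz",c["orientation"]).as_matrix()
    return np.array(c["eye"]),R@d
def on(n,u,v,z):
    e,d=ray(n,u,v); return e+d*(z-e[2])/d[2]
def tri(p,q):  # top px, scene px
    e1,d1=ray("top",*p); e2,d2=ray("scene",*q)
    s=np.linalg.lstsq(np.c_[d1,-d2],e2-e1,rcond=None)[0]
    a=e1+d1*s[0]; b=e2+d2*s[1]; return (a+b)/2,np.linalg.norm(a-b)
def proj(n,P):
    c=CM[n]; R=Ro.from_euler("xyz",c["orientation"]).as_matrix()
    p=c["camera_matrix"]@(R.T@(np.array(P)-c["eye"])); return p[:2]/p[2]
def snap(tag,n="top",crop=None,f=1):
    im=r.capture(n)[:,:,::-1].copy()
    cv2.imwrite(f"pics/{tag}_full.png",im)
    if crop: x,y,w,h=crop; cv2.imwrite(f"pics/{tag}.png",cv2.resize(im[y:y+h,x:x+w],None,fx=f,fy=f,interpolation=cv2.INTER_CUBIC))
    return im
def go(x,y,z,yaw=None):
    """print the tool-axes move in cm/deg from the present pose"""
    o=r.observe(); R=Ro.from_euler("xyz",o["tcp_rot"]).as_matrix()
    d=R.T@(np.array([x,y,z])-o["eef_pos"])*100
    t=0
    if yaw is not None:
        # jaw axis (tool y) direction to yaw angle modulo pi
        j=math.atan2(R[1,1],R[0,1]); t=(yaw-j+math.pi/2)%math.pi-math.pi/2
        t=-math.degrees(t)
    print("offset",np.round(d,2),"roll",round(t,1),"q",np.round(o["q"],2))
E
python3 - <<'E'
from h import *
T=[(233,378),(278,378),(232,492),(280,492)];S=[(488,160),(440,155),(503,97),(462,95)]
for t,s in zip(T,S):
    print(tri((260+t[0]/2.7,150+t[1]/2.7),(180+s[0]/3.3,170+s[1]/3.3)))
im=cv2.imread("pics/top0.png"); 
def rect(mask,z,lbl,roi):
    m=np.zeros(mask.shape,np.uint8); x0,y0,x1,y1=roi; m[y0:y1,x0:x1]=mask[y0:y1,x0:x1]
    m=cv2.morphologyEx(m,cv2.MORPH_OPEN,np.ones((2,2)))
    c=max(cv2.findContours(m,cv2.RETR_EXTERNAL,cv2.CHAIN_APPROX_NONE)[0],key=cv2.contourArea)
    b=cv2.boxPoints(cv2.minAreaRect(c)); P=np.array([on("top",*p,z) for p in b])[:,:2]
    e=[P[1]-P[0],P[2]-P[1]]; L=[np.linalg.norm(v) for v in e]; l=e[int(np.argmax(L))]
    print(lbl,"c",np.round(P.mean(0),3),"size",np.round(L,3),"yaw",round(math.atan2(l[1],l[0])%math.pi,3))
hsv=cv2.cvtColor(im,cv2.COLOR_BGR2HSV); g=im.max(2)
rect((hsv[:,:,1]>120).astype(np.uint8)*(abs(hsv[:,:,0].astype(int)-63)<15),0.007,"notebook",(415,240,500,350))
dark=(g<60).astype(np.uint8)
rect(dark,0.04,"stapler",(335,240,372,283))
rect(dark,0.018,"tape",(278,238,320,285))
lav=((im[:,:,0]>120)&(im[:,:,2]>110)).astype(np.uint8)
rect(lav,0.049,"punch",(340,285,368,338))
for p in [(333,213)]: print(g[205:212,335:372])
E
```

```text
(array([ 0.48067073, -0.07260435,  0.05431629]), np.float64(0.003178289685464289))
(array([ 0.47986553, -0.11123061,  0.05329681]), np.float64(0.002231316918364323))
(array([ 0.3854141 , -0.07289147,  0.04912708]), np.float64(0.004371456200570059))
(array([ 0.38394165, -0.11102985,  0.04529687]), np.float64(0.00076460653494561))
notebook c [ 0.461 -0.34 ] size [0.212 0.15 ] yaw 2.99
stapler c [ 0.545 -0.096] size [0.095 0.03 ] yaw 2.544
tape c [0.533 0.048] size [0.049 0.039] yaw 2.535
punch c [ 0.431 -0.092] size [0.062 0.118] yaw 3.109
[[119 118 119 115 108 106 102 100 116 125 125 109  88  67  66  59  65  80
   85  87  87  87  90  89 103 139 167 175 169 155 154 157 153 152 151 153
  160]
 [118 120 117 108 105 102 103 106 124 128 122  95  69  63  66  65  67  84
   89  89  85  84  87  94 116 157 172 173 162 149 150 150 156 154 154 154
  161]
 [113 112 107 105 103 100 103 119 128 128 112  83  66  65  65  64  66  84
   91  89  87  90  90 104 137 168 177 170 157 150 152 154 157 154 156 153
  157]
 [110 109 100 100 100 100 111 127 127 119  98  74  64  65  62  60  73  83
   90  87  91  89  97 125 156 173 172 169 155 152 151 152 153 153 156 152
  154]
 [112 108  97  96  93 102 122 125 124 105  80  65  68  66  65  61  70  85
   88  89  90  91 113 151 171 175 170 163 152 151 154 152 150 153 157 153
  150]
 [114 103  94  90  94 114 126 126 111  85  72  67  64  65  64  60  72  84
   89  88  89 102 138 166 177 171 162 156 151 153 156 150 150 153 156 154
  153]
 [114 103  92  90 105 119 131 121  91  74  67  62  64  61  63  63  70  83
   89  89  94 121 159 173 176 165 156 154 153 157 153 151 150 154 156 154
  156]]
```

```bash
python3 - <<'E'
from h import *
z1=lambda p:(260+p[0]/2.7,150+p[1]/2.7)
for n,z,c in [("tin",.022,[(258,98),(297,120),(240,215),(202,193)]),("tape",.018,[(124,243),(153,266),(92,354),(61,333)]),("note",.03,[(92,390),(177,406),(160,492),(77,476)])]:
    P=np.array([on("top",*z1(p),z)[:2] for p in c]); l=P[0]-P[3]
    print(n,P.mean(0).round(3),np.linalg.norm(l).round(3),np.linalg.norm(P[1]-P[0]).round(3),math.atan2(l[1],l[0]))
im=cv2.imread("pics/top0.png")
cv2.imwrite("pics/z3.png",cv2.resize(im[190:350,70:260],None,fx=4,fy=3.7,interpolation=cv2.INTER_CUBIC))
cv2.imwrite("pics/z4.png",cv2.resize(im[110:350,395:580],None,fx=3,fy=2.5,interpolation=cv2.INTER_CUBIC))
E
```

```text
tin [ 0.677 -0.095] 0.099 0.04 -0.5539716969390687
tape [0.554 0.034] 0.097 0.033 -0.6299570736479255
note [0.429 0.019] 0.075 0.075 -0.19122679404475185
```

View pics/z3.png

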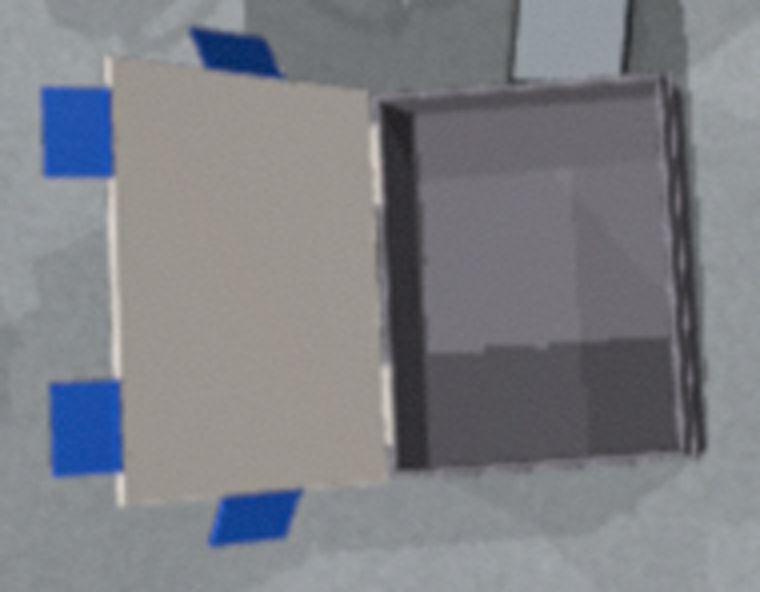

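View pics/z4.png

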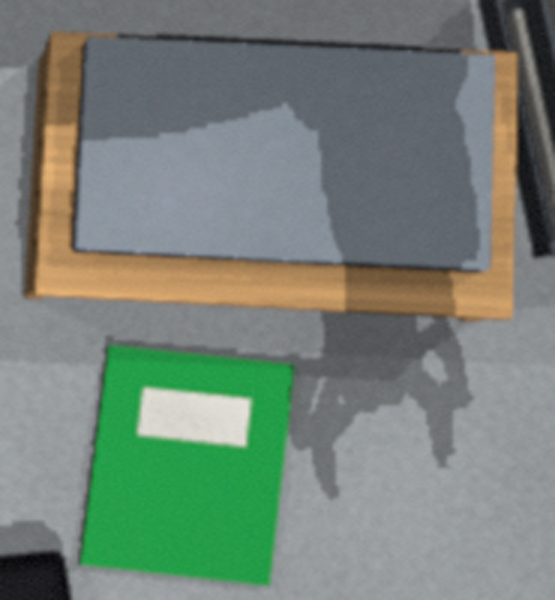

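```bash
python3 - <<'E'
from h import *
P=np.array([on("top",70+x/4,190+y/3.7,.066)[:2] for x,y in [(666,76),(685,455),(395,470),(376,98)]])
print("box",P.round(3),P.mean(0).round(3)); 
for i in range(4):
    d=P[(i+1)%4]-P[i]; print(np.linalg.norm(d).round(3),math.degrees(math.atan2(d[1],d[0])))
Q=np.array([on("top",395+x/3,110+y/2.5,.066)[:2] for x,y in [(36,295),(513,318),(517,52),(48,34)]])
print("riser",Q.round(3)); 
for i in range(4):
    d=Q[(i+1)%4]-Q[i]; print(np.linalg.norm(d).round(3),math.degrees(math.atan2(d[1],d[0])))
go(.545,-.096,.15,2.544+math.pi/2)
E
```

```text
box [[0.67  0.176]
 [0.434 0.166]
 [0.429 0.332]
 [0.661 0.346]] [0.549 0.255]
0.236 -177.64646042748709
0.166 91.92037203139465
0.233 3.3158731316401497
0.17 -86.88054150150755
riser [[ 0.619 -0.217]
 [ 0.588 -0.574]
 [ 0.836 -0.595]
 [ 0.865 -0.236]]
0.358 -94.91141142725537
0.249 -4.971348605533816
0.36 85.31608766769318
0.247 175.4732830869415
offset [ 49.24 -27.18   8.11] roll 51.4 q [-1.27  0.24 -0.01  1.32 -0.    1.57]
```

```bash
python3 -m crank '[{"offset":[5,-2.7,0.5],"roll":5,"hand":100},{"offset":[11,-6,1],"roll":12,"hand":100},{"offset":[17,-9.3,1.5],"roll":20,"hand":100},{"offset":[23,-12.7,2],"roll":28,"hand":100},{"offset":[29,-16,2],"roll":36,"hand":100},{"offset":[35,-19.3,3],"roll":44,"hand":100},{"offset":[41,-22.6,3],"roll":51.4,"hand":100},{"offset":[46,-25.4,4],"roll":51.4,"hand":100},{"offset":[49.2,-27.2,4],"roll":51.4,"hand":100},{"offset":[49.2,-27.2,4],"roll":51.4,"hand":100}]' 40
python3 - <<'E'
from h import *
snap("a1","top",(260,150,180,220),2.7)
go(.545,-.096,.012,2.544+math.pi/2)
E
```

```text
time: 1.35
eef_pos: [0.4541, -0.238, 0.1934]
tcp_rot: [-3.092, 0.004, -0.512]
contact_force: [0.2, -0.1, -0.0]
width: 0.0853
offset [  0.98 -15.89  18.94] roll 4.9 q [-0.51  0.24 -0.12  1.22  0.05  3.14]
```

View pics/a1_full.png

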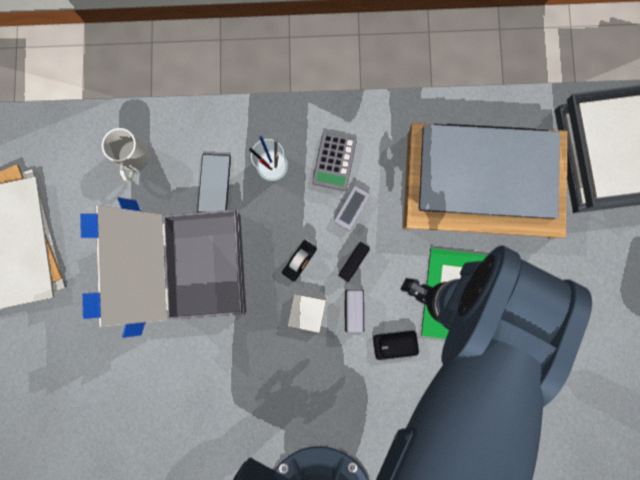

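```bash
cat >> h.py <<'E'
def go(x,y,z,th=None,pref=0):
    """offset(cm)/roll(deg) from present pose; th = long axis angle of item (jaws across it); q6 target nearest pref"""
    o=r.observe(); R=Ro.from_euler("xyz",o["tcp_rot"]).as_matrix()
    d=R.T@(np.array([x,y,z])-o["eef_pos"])*100
    out=["offset",np.round(d,2)]
    if th is not None:
        q1=math.atan2(y,x); q6=(q1-th-pref+math.pi/2)%math.pi-math.pi/2+pref
        psi=q1-q6+math.pi; cur=math.atan2(R[1,0],R[0,0])
        t=cur-psi  # positive roll -> yaw down
        want=q6-o["q"][5]
        t+=2*math.pi*round((want-(o["q"][0]-q1) * 0 - t)/(2*math.pi))
        out+=["roll",round(math.degrees(t),1),"q6t",round(q6,2)]
    print(*out,"pos",np.round(o["eef_pos"],3),"q",np.round(o["q"],2),"F",np.round(o["contact_force"],1),"w",round(o["width"],4))
E
python3 - <<'E'
from h import *
go(.545,-.096,.13,2.544)
E
```

```text
offset [  0.94 -16.48   7.16] roll -175.1 q6t 0.42 pos [ 0.455 -0.238  0.193] q [-0.51  0.24 -0.12  1.22  0.05  3.14] F [ 0.6  0.5 -0.3] w 0.0855
```

```bash
python3 -m crank '[{"offset":[0.1,-2,1],"roll":-10,"hand":100},{"offset":[0.2,-4,2],"roll":-20,"hand":100},{"offset":[0.4,-6,2],"roll":-30,"hand":100},{"offset":[0.5,-8,2],"roll":-40,"hand":100},{"offset":[0.6,-10,3],"roll":-50,"hand":100},{"offset":[0.7,-12,3],"roll":-60,"hand":100},{"offset":[0.8,-14,3],"roll":-70,"hand":100},{"offset":[0.9,-15.5,3],"roll":-80,"hand":100},{"offset":[0.9,-16.5,3],"roll":-90,"hand":100},{"offset":[0.9,-16.5,3],"roll":-100,"hand":100}]' 40
python3 - <<'E'
from h import *
go(.545,-.096,.13,2.544)
E
```

```text
time: 2.65
eef_pos: [0.5439, -0.0975, 0.1717]
tcp_rot: [3.136, -0.049, 1.24]
contact_force: [-0.3, 0.1, -0.4]
width: 0.0852
offset [-0.02  0.03  4.17] roll -74.7 q6t 0.42 pos [ 0.544 -0.098  0.172] q [-0.2   0.3  -0.08  1.18  0.05  1.7 ] F [-0.3  0.1 -0.4] w 0.0852
```

```bash
python3 -m crank '[{"offset":[0,0,1],"roll":-10,"hand":100},{"offset":[0,0,2],"roll":-20,"hand":100},{"offset":[0,0,3],"roll":-30,"hand":100},{"offset":[0,0,4],"roll":-40,"hand":100},{"offset":[0,0,4],"roll":-50,"hand":100},{"offset":[0,0,4],"roll":-60,"hand":100},{"offset":[0,0,4],"roll":-70,"hand":100},{"offset":[0,0,4],"roll":-74.7,"hand":100},{"offset":[0,0,4],"roll":-74.7,"hand":100},{"offset":[0,0,4],"roll":-74.7,"hand":100}]'
python3 - <<'E'
from h import *
o=r.observe(); print(Ro.from_euler("xyz",o["tcp_rot"]).as_matrix().round(3))
snap("a2","top"); snap("a2s","scene")
go(.545,-.096,.012,2.544)
E
```

```text
time: 3.9
eef_pos: [0.5446, -0.0961, 0.1318]
tcp_rot: [3.093, -0.007, 2.541]
contact_force: [-1.0, -0.4, -1.1]
width: 0.0851
[[-0.825  0.565  0.022]
 [ 0.565  0.824  0.045]
 [ 0.007  0.049 -0.999]]
offset [-0.12 -0.57 11.96] roll -0.1 q6t 0.42 pos [ 0.545 -0.096  0.132] q [-0.2   0.33 -0.15  1.08  0.05  0.4 ] F [-0.3  0.5  0.5] w 0.0855
```

View pics/a2_full.png

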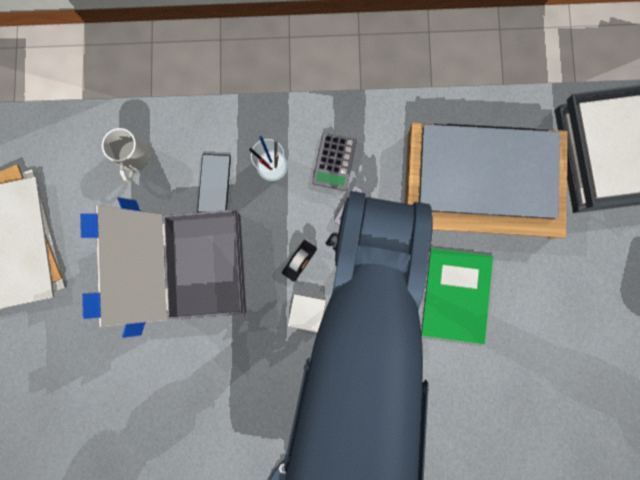

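View pics/a2s_full.png

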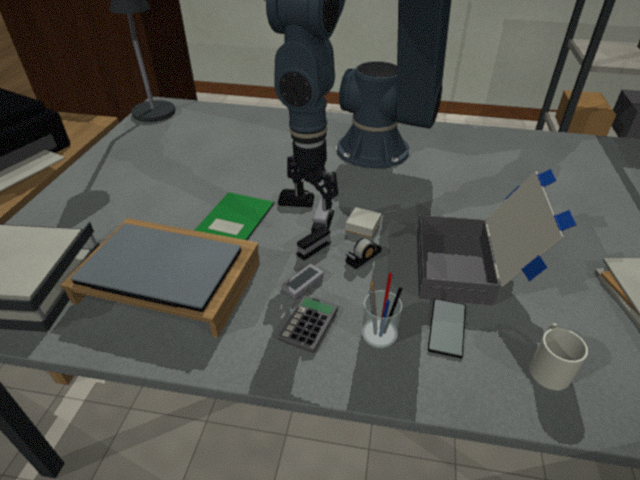

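```bash
python3 -m crank '[{"offset":[0,0,2],"roll":0,"hand":100},{"offset":[-0.1,-0.2,5],"roll":0,"hand":100},{"offset":[-0.1,-0.4,8],"roll":0,"hand":100},{"offset":[-0.1,-0.5,10.5],"roll":0,"hand":100},{"offset":[-0.1,-0.6,11.9],"roll":0,"hand":100},{"offset":[-0.1,-0.6,11.9],"roll":0,"hand":100},{"offset":[-0.1,-0.6,11.9],"roll":0,"hand":0},{"offset":[-0.1,-0.6,11.9],"roll":0,"hand":0},{"offset":[-0.1,-0.6,11.9],"roll":0,"hand":0},{"offset":[-0.1,-0.6,11.9],"roll":0,"hand":0}]' 50
python3 -m crank '[{"offset":[0,0,0],"roll":0,"hand":0},{"offset":[0,0,0],"roll":0,"hand":0},{"offset":[0,0,-1],"roll":0,"hand":0},{"offset":[0,0,-3],"roll":0,"hand":0},{"offset":[0,0,-6],"roll":0,"hand":0},{"offset":[0,0,-10],"roll":0,"hand":0},{"offset":[0,0,-14],"roll":0,"hand":0},{"offset":[0,0,-14],"roll":0,"hand":0},{"offset":[0,0,-14],"roll":0,"hand":0},{"offset":[0,0,-14],"roll":0,"hand":0}]' 50
python3 - <<'E'
from h import *
snap("a3s","scene",(220,120,330,240),2.4)
b=np.array([.549,.255]); u=np.array([math.cos(.05),math.sin(.05)]); v=np.array([-u[1],u[0]])
for lx,ly in [(-.056,-.037),(.056,-.037),(-.056,.037),(.056,.037)]:
    p=b+lx*u+ly*v; print(lx,ly,p.round(3)); go(*p,.16,.05)
E
```

```text
time: 5.25
eef_pos: [0.5453, -0.0962, 0.0134]
tcp_rot: [3.092, -0.006, 2.542]
contact_force: [-0.3, 0.4, 6.6]
width: 0.0289
time: 6.5
eef_pos: [0.5412, -0.1022, 0.1519]
tcp_rot: [3.093, -0.008, 2.542]
contact_force: [0.3, 0.2, -1.8]
width: 0.03
-0.056 -0.037 [0.495 0.215]
offset [21.75 23.59  0.53] roll -37.2 q6t 0.36 pos [ 0.541 -0.102  0.152] q [-0.21  0.31 -0.12  1.13  0.05  0.39] F [ 0.4  0.1 -2. ] w 0.0295
0.056 -0.037 [0.607 0.221]
offset [12.83 30.37  0.78] roll -37.2 q6t 0.3 pos [ 0.541 -0.102  0.152] q [-0.21  0.31 -0.12  1.13  0.05  0.39] F [ 0.4  0.1 -2. ] w 0.0295
-0.056 0.037 [0.491 0.289]
offset [26.22 29.48  0.85] roll -37.2 q6t 0.48 pos [ 0.541 -0.102  0.152] q [-0.21  0.31 -0.12  1.13  0.05  0.39] F [ 0.4  0.1 -2. ] w 0.0295
0.056 0.037 [0.603 0.295]
offset [17.31 36.25  1.11] roll -37.2 q6t 0.4 pos [ 0.541 -0.102  0.152] q [-0.21  0.31 -0.12  1.13  0.05  0.39] F [ 0.4  0.1 -2. ] w 0.0295
```

View pics/a3s.png

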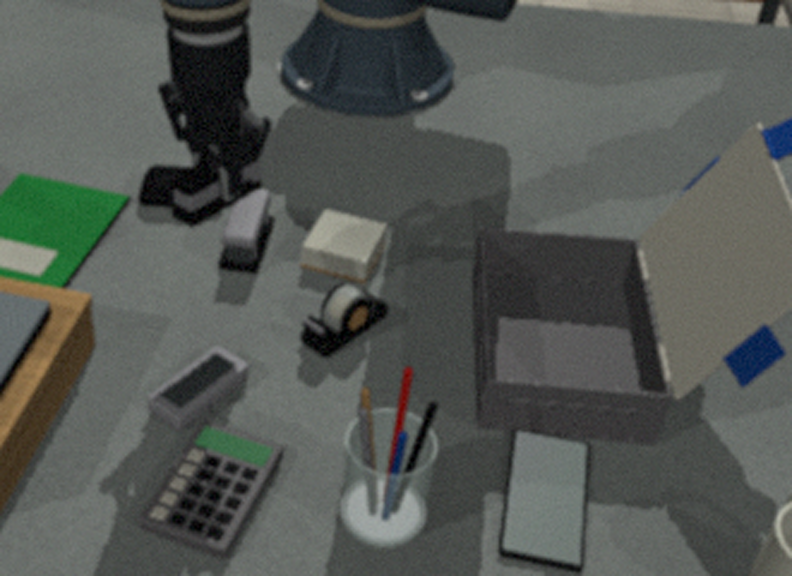

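```bash
python3 -m crank '[{"offset":[1.5,3.3,-0.4],"roll":-4,"hand":0},{"offset":[3.9,8.1,-0.4],"roll":-10,"hand":0},{"offset":[6.3,13.1,-0.4],"roll":-16,"hand":0},{"offset":[8.7,18.1,-0.4],"roll":-22,"hand":0},{"offset":[11,23,-0.4],"roll":-28,"hand":0},{"offset":[13.2,27.5,-0.4],"roll":-34,"hand":0},{"offset":[15.2,32,-0.4],"roll":-37.2,"hand":0},{"offset":[16.6,35,-0.4],"roll":-37.2,"hand":0},{"offset":[17.3,36.3,-0.4],"roll":-37.2,"hand":0},{"offset":[17.3,36.3,-0.4],"roll":-37.2,"hand":0}]' 50
python3 - <<'E'
from h import *
snap("a4","top",(60,130,330,240),2.4)
b=np.array([.549,.255]); u=np.array([math.cos(.05),math.sin(.05)]); v=np.array([-u[1],u[0]])
p=b+.058*u+.037*v; go(*p,.022,.05)
E
```

```text
time: 7.8
eef_pos: [0.6027, 0.2947, 0.1742]
tcp_rot: [3.098, 0.022, -3.092]
contact_force: [0.3, -0.7, -1.9]
width: 0.0294
offset [ 0.09 -0.57 15.23] roll -0.1 q6t 0.4 pos [0.603 0.294 0.174] q [0.44 0.48 0.21 1.26 0.03 0.39] F [-0.4  0.4 -1.7] w 0.0294
```

View pics/a4.png

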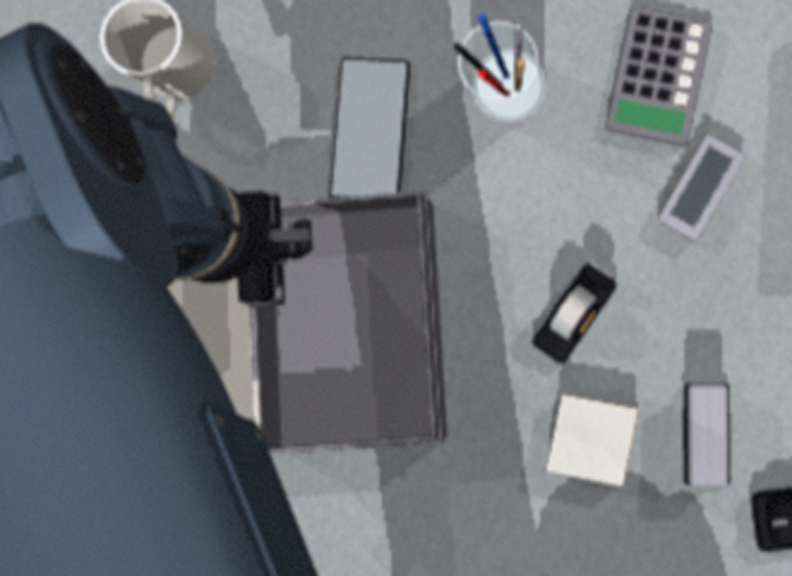

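```bash
python3 - <<'E'
from h import *
snap("a5s","scene",(320,100,300,220),2.6)
E
```

```text
(no output)
```

View pics/a5s.png

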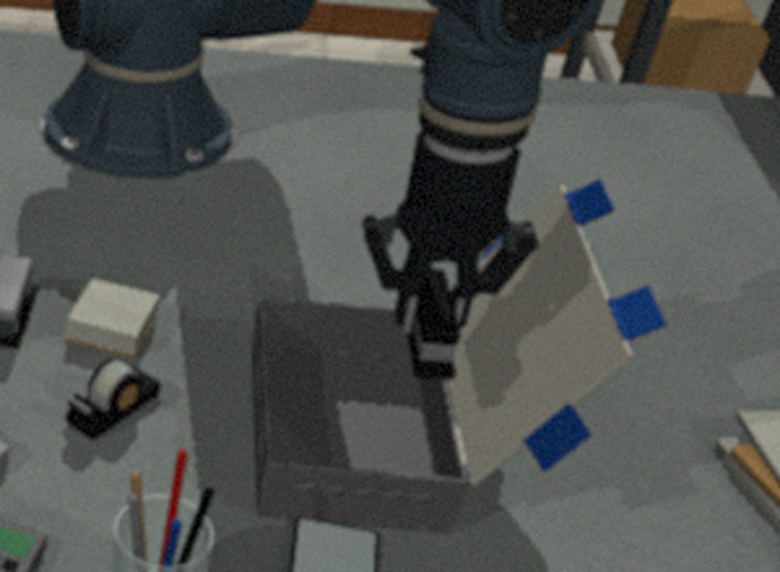

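```bash
python3 - <<'E'
from h import *
b=np.array([.549,.255]); u=np.array([math.cos(.05),math.sin(.05)]); v=np.array([-u[1],u[0]])
p=b+.060*u+.030*v; go(*p,.024,.05)
E
```

```text
offset [-0.1  -1.21 15.04] roll -0.1 q6t 0.39 pos [0.603 0.293 0.175] q [0.44 0.48 0.21 1.26 0.03 0.39] F [-0.1 -0.5 -1.9] w 0.0292
```

```bash
python3 -m crank '[{"offset":[-0.1,-0.8,1],"roll":0,"hand":0},{"offset":[-0.1,-1.2,3],"roll":0,"hand":0},{"offset":[-0.1,-1.2,6],"roll":0,"hand":0},{"offset":[-0.1,-1.2,9],"roll":0,"hand":0},{"offset":[-0.1,-1.2,11.5],"roll":0,"hand":0},{"offset":[-0.1,-1.2,13.5],"roll":0,"hand":0},{"offset":[-0.1,-1.2,14.6],"roll":0,"hand":0},{"offset":[-0.1,-1.2,15],"roll":0,"hand":0},{"offset":[-0.1,-1.2,15],"roll":0,"hand":0},{"offset":[-0.1,-1.2,15],"roll":0,"hand":0}]' 50
python3 - <<'E'
from h import *
snap("a6s","scene",(320,100,300,220),2.6);go(.6,.29,.024,.05)
E
```

```text
time: 9.15
eef_pos: [0.6079, 0.2882, 0.0252]
tcp_rot: [3.098, 0.023, -3.093]
contact_force: [-0.3, -0.1, -2.1]
width: 0.0295
offset [0.78 0.21 0.11] roll -0.1 q6t 0.4 pos [0.608 0.288 0.025] q [ 0.43  0.58 -0.02  0.93  0.03  0.38] F [-0.4  0.  -2.7] w 0.0291
```

View pics/a6s.png

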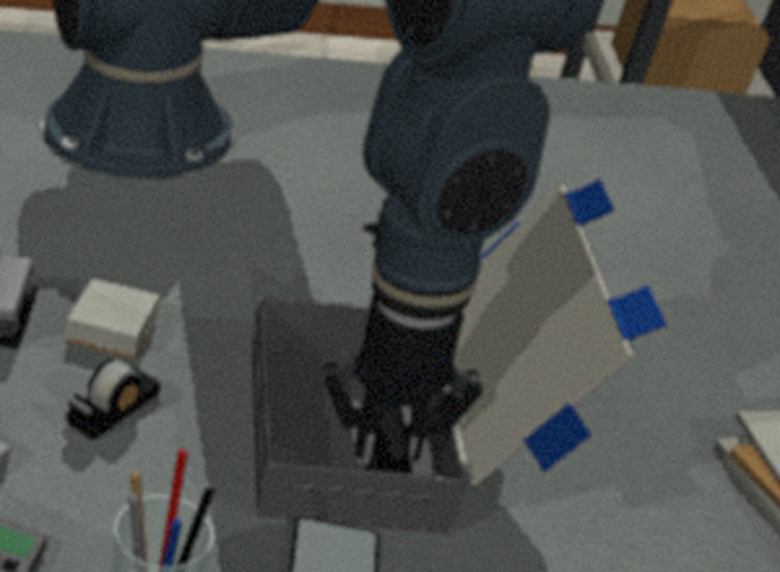

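Clear of the lid. Release partly and rise.

```bash
python3 -m crank '[{"offset":[0,0,0],"roll":0,"hand":55},{"offset":[0,0,0],"roll":0,"hand":55},{"offset":[0,0,0],"roll":0,"hand":55},{"offset":[0,0,0],"roll":0,"hand":55},{"offset":[0,0,-2],"roll":0,"hand":55},{"offset":[0,-0.5,-6],"roll":0,"hand":55},{"offset":[0,-0.5,-11],"roll":0,"hand":60},{"offset":[0,-0.5,-16],"roll":0,"hand":100},{"offset":[0,-2,-18],"roll":0,"hand":100},{"offset":[0,-2,-18],"roll":0,"hand":100}]' 50
python3 - <<'E'
from h import *
go(.6,.29,.024,.05)
go(.6775,-.095,.19,-.56)
E
```

```text
time: 10.45
eef_pos: [0.6059, 0.2599, 0.2059]
tcp_rot: [3.097, 0.026, -3.094]
contact_force: [0.5, 0.6, -0.9]
width: 0.0854
offset [ 0.93  2.22 18.29] roll -0.2 q6t 0.4 pos [0.606 0.26  0.206] q [0.39 0.45 0.24 1.32 0.03 0.34] F [ 0.5  0.6 -0.9] w 0.0854
offset [ -5.43 -35.83   0.14] roll 34.8 q6t 0.42 pos [0.606 0.26  0.206] q [0.39 0.45 0.24 1.32 0.03 0.34] F [ 0.5  0.6 -0.9] w 0.0854
```

```bash
python3 - <<'E'
from h import *
im=snap("b1","top",(150,140,300,220),2.6)
g=im.max(2); m=np.zeros(g.shape,np.uint8); m[238:285,278:322]=(g[238:285,278:322]<70)
c=cv2.convexHull(np.vstack([k for k in cv2.findContours(m,0,1)[0] if cv2.contourArea(k)>8]))
b=cv2.boxPoints(cv2.minAreaRect(c)); print(b)
P=np.array([on("top",*p,.018)[:2] for p in b]); print(P.mean(0)); 
for i in range(2):
    d=P[i+1]-P[i]; print(np.linalg.norm(d),math.atan2(d[1],d[0]))
go(.554,.034,.13,-.615)
E
```

```text
[[280.5941  272.24396]
 [303.35995 238.76477]
 [316.8173  247.91577]
 [294.05142 281.39496]]
[0.5554175  0.03627781]
0.09669278853325336 -0.6159517358861046
0.03915494826072299 -2.194716679922571
offset [  6.37 -22.64   6.27] roll 38.0 q6t 0.68 pos [0.605 0.26  0.204] q [0.39 0.45 0.23 1.32 0.03 0.34] F [ 0.9 -0.7 -1. ] w 0.0857
```

View pics/b1.png

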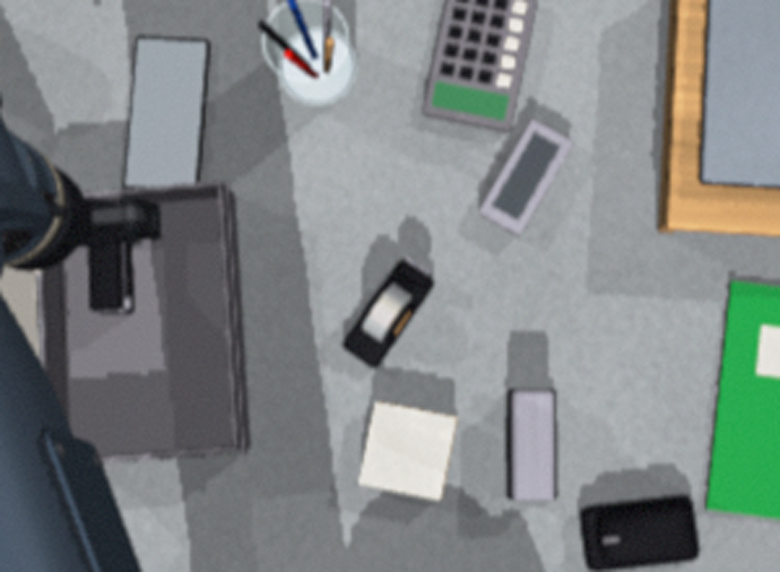

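```bash
python3 -m crank '[{"offset":[0.8,-2,0],"roll":4,"hand":100},{"offset":[2,-5,0],"roll":10,"hand":100},{"offset":[3.5,-10,0],"roll":16,"hand":100},{"offset":[5,-15,1],"roll":22,"hand":100},{"offset":[5.8,-19,3],"roll":28,"hand":100},{"offset":[6.2,-21.5,5],"roll":34,"hand":100},{"offset":[6.2,-22.4,6.2],"roll":38,"hand":100},{"offset":[6.2,-22.4,6.2],"roll":38,"hand":100},{"offset":[6.2,-22.4,6.2],"roll":38,"hand":100},{"offset":[6.2,-22.4,6.2],"roll":38,"hand":100}]' 50
python3 - <<'E'
from h import *
go(.5555,.036,.014,-.616)
E
```

```text
time: 11.75
eef_pos: [0.5558, 0.0372, 0.1312]
tcp_rot: [3.092, -0.008, 2.528]
contact_force: [0.9, -0.5, -0.3]
width: 0.0852
offset [-0.13 -0.7  11.7 ] roll 0.2 q6t 0.68 pos [0.556 0.037 0.131] q [ 0.04  0.33 -0.15  1.07  0.04  0.66] F [ 0.9 -0.5 -0.3] w 0.0852
```

```bash
python3 -m crank '[{"offset":[-0.1,-0.3,2],"roll":0,"hand":100},{"offset":[-0.1,-0.7,5],"roll":0,"hand":100},{"offset":[-0.1,-0.7,8],"roll":0,"hand":100},{"offset":[-0.1,-0.7,10],"roll":0,"hand":100},{"offset":[-0.1,-0.7,10.9],"roll":0,"hand":100},{"offset":[-0.1,-0.7,10.9],"roll":0,"hand":100},{"offset":[-0.1,-0.7,10.9],"roll":0,"hand":0},{"offset":[-0.1,-0.7,10.9],"roll":0,"hand":0},{"offset":[-0.1,-0.7,10.9],"roll":0,"hand":0},{"offset":[-0.1,-0.7,10.9],"roll":0,"hand":0}]' 60
python3 -m crank '[{"offset":[0,0,0],"roll":0,"hand":0},{"offset":[0,0,0],"roll":0,"hand":0},{"offset":[0,0,-1],"roll":0,"hand":0},{"offset":[0,0,-3],"roll":0,"hand":0},{"offset":[0,0,-6],"roll":0,"hand":0},{"offset":[0,0,-10],"roll":0,"hand":0},{"offset":[0,0,-15],"roll":0,"hand":0},{"offset":[0,0,-15],"roll":0,"hand":0},{"offset":[0,0,-15],"roll":0,"hand":0},{"offset":[0,0,-15],"roll":0,"hand":0}]' 60
python3 - <<'E'
from h import *
snap("b2s","scene",(220,120,330,240),2.4)
b=np.array([.549,.255]); u=np.array([math.cos(.05),math.sin(.05)]); v=np.array([-u[1],u[0]])
p=b-.060*u+.032*v; go(*p,.19,.05)
E
```

```text
time: 13.0
eef_pos: [0.5553, 0.0356, 0.023]
tcp_rot: [3.091, -0.007, 2.528]
contact_force: [-3.4, -1.3, 10.5]
width: 0.0332
time: 14.25
eef_pos: [0.5509, 0.0289, 0.1715]
tcp_rot: [3.093, -0.009, 2.528]
contact_force: [0.3, 0.3, -2.7]
width: 0.0333
offset [19.89 17.26 -0.84] roll -38.0 q6t 0.48 pos [0.551 0.029 0.171] q [ 0.03  0.29 -0.09  1.16  0.04  0.64] F [ 0.4 -0.8 -1.1] w 0.0336
```

View pics/b2s.png

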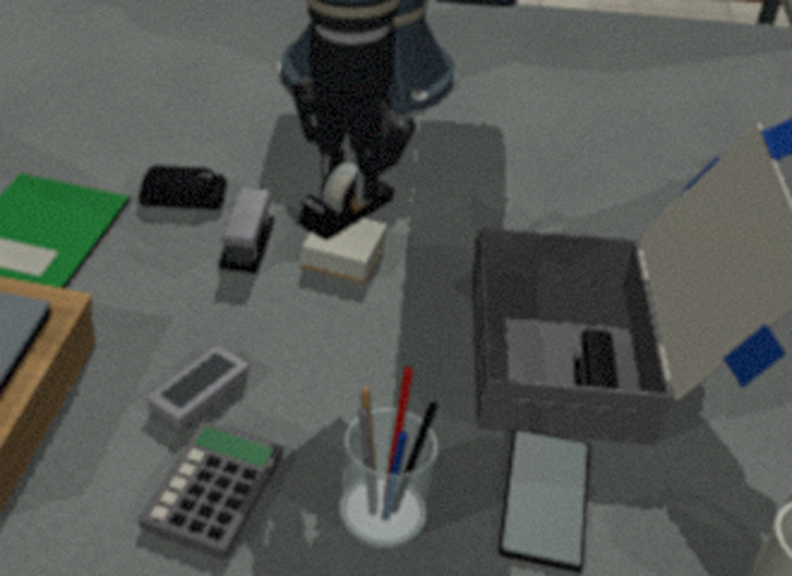

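```bash
python3 -m crank '[{"offset":[2,1.7,-0.8],"roll":-5,"hand":0},{"offset":[5,4.3,-0.8],"roll":-11,"hand":0},{"offset":[8.5,7.4,-0.8],"roll":-18,"hand":0},{"offset":[12,10.4,-0.8],"roll":-25,"hand":0},{"offset":[15.5,13.4,-0.8],"roll":-32,"hand":0},{"offset":[18,15.6,-0.8],"roll":-38,"hand":0},{"offset":[19.5,16.9,-0.8],"roll":-38,"hand":0},{"offset":[19.9,17.2,-0.8],"roll":-38,"hand":0},{"offset":[19.9,17.2,-0.8],"roll":-38,"hand":0},{"offset":[19.9,17.2,-0.8],"roll":-38,"hand":0}]' 60
python3 - <<'E'
from h import *
snap("b3s","scene",(320,100,300,220),2.6)
b=np.array([.549,.255]); u=np.array([math.cos(.05),math.sin(.05)]); v=np.array([-u[1],u[0]])
p=b-.060*u+.030*v; go(*p,.032,.05)
E
```

```text
time: 15.55
eef_pos: [0.4874, 0.2825, 0.1896]
tcp_rot: [3.098, 0.023, -3.094]
contact_force: [0.1, 0.4, -2.6]
width: 0.0331
offset [ 0.35 -0.74 15.74] roll -0.2 q6t 0.47 pos [0.487 0.283 0.19 ] q [ 0.51  0.29 -0.05  1.19  0.03  0.46] F [-0.3 -0.8 -1.7] w 0.033
```

View pics/b3s.png

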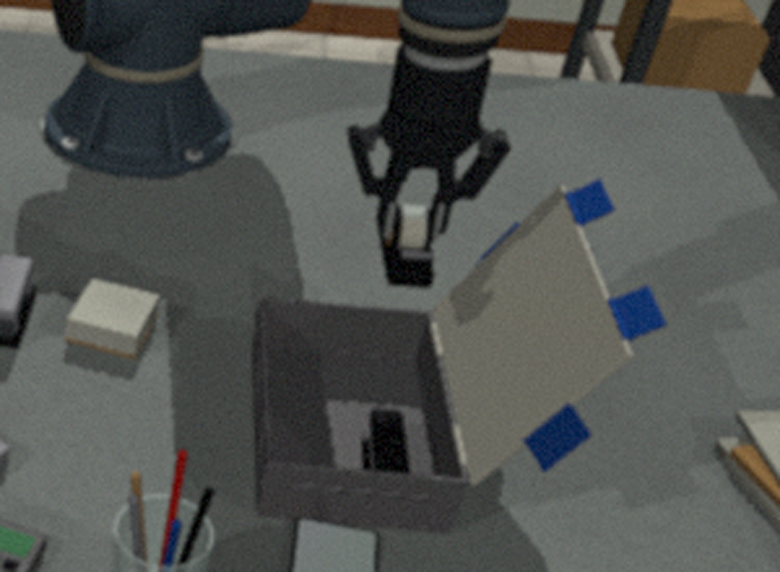

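```bash
python3 -m crank '[{"offset":[0.3,-0.5,1.5],"roll":0,"hand":0},{"offset":[0.3,-0.7,4.5],"roll":0,"hand":0},{"offset":[0.3,-0.7,8],"roll":0,"hand":0},{"offset":[0.3,-0.7,11.5],"roll":0,"hand":0},{"offset":[0.3,-0.7,14],"roll":0,"hand":0},{"offset":[0.3,-0.7,15.4],"roll":0,"hand":0},{"offset":[0.3,-0.7,15.8],"roll":0,"hand":0},{"offset":[0.3,-0.7,15.8],"roll":0,"hand":0},{"offset":[0.3,-0.7,15.8],"roll":0,"hand":0},{"offset":[0.3,-0.7,15.8],"roll":0,"hand":0}]' 60
python3 -m crank '[{"offset":[0,0,0],"roll":0,"hand":60},{"offset":[0,0,0],"roll":0,"hand":60},{"offset":[0,0,0],"roll":0,"hand":60},{"offset":[0,0,0],"roll":0,"hand":60},{"offset":[0,0,-2],"roll":0,"hand":60},{"offset":[0,-0.5,-6],"roll":0,"hand":60},{"offset":[0,-0.5,-11],"roll":0,"hand":60},{"offset":[0,-0.5,-16],"roll":0,"hand":100},{"offset":[0,-2,-17],"roll":0,"hand":100},{"offset":[0,-2,-17],"roll":0,"hand":100}]' 60
python3 - <<'E'
from h import *
snap("b4s","scene",(320,100,300,220),2.6)
im=snap("b4","top",(150,140,300,220),2.6)
go(.6775,-.095,.19,-.56)
E
```

```text
time: 16.85
eef_pos: [0.4884, 0.2827, 0.0322]
tcp_rot: [3.098, 0.024, -3.094]
contact_force: [-0.6, 0.5, -1.8]
width: 0.0332
time: 18.1
eef_pos: [0.4858, 0.2543, 0.2012]
tcp_rot: [3.097, 0.025, -3.095]
contact_force: [0.1, 0.0, -0.2]
width: 0.0855
offset [-17.56 -35.85  -0.2 ] roll 34.8 q6t 0.42 pos [0.485 0.255 0.2  ] q [ 0.47  0.26 -0.07  1.21  0.03  0.42] F [ 0.2  0.2 -0.9] w 0.085
```

View pics/b4s.png

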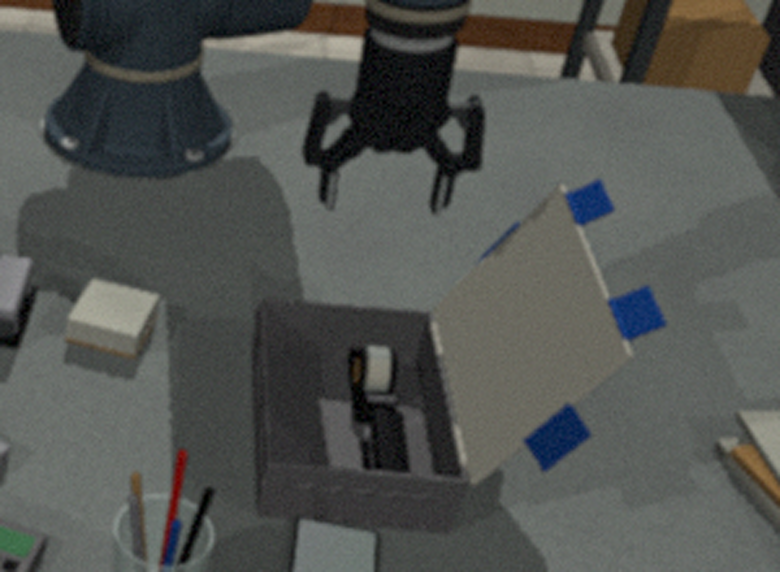

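View pics/b4.png

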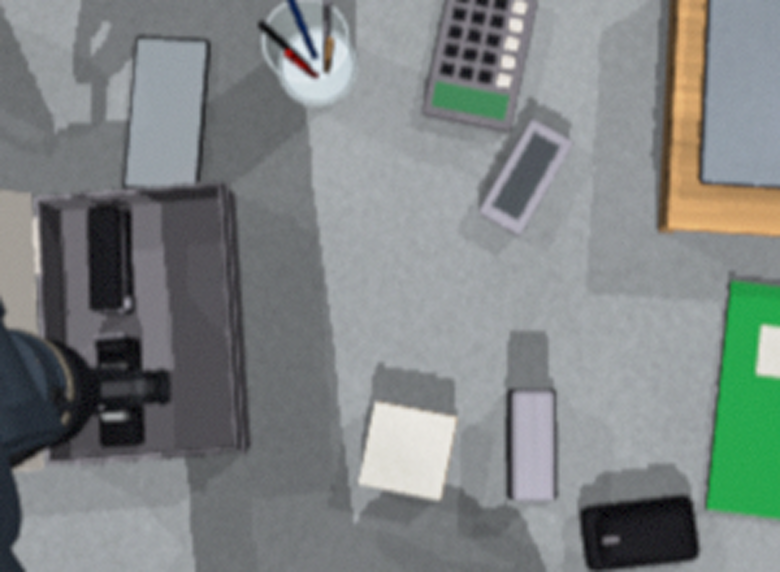

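```bash
python3 - <<'E'
from h import *
px=lambda p:(150+p[0]/2.6,140+p[1]/2.6)
c=np.array([on("top",*px(p),.022)[:2] for p in [(538,122),(570,143),(516,234),(481,212)]])
m=c.mean(0); l=c[0]-c[3]; th=math.atan2(l[1],l[0]); print(m,th,np.linalg.norm(l),np.linalg.norm(c[1]-c[0]))
u=np.array([math.cos(th),math.sin(th)]); v=np.array([-u[1],u[0]])
for p in [(508,130),(424,114),(533,60)]:
    q=on("top",*px(p),.018)[:2]-m; print("calc corner in tin frame",q@u,q@v)
c=np.array([on("top",*px(p),.049)[:2] for p in [(512,392),(553,389),(555,497),(512,498)]])
m=c.mean(0); l=c[1]-c[2]; print("punch",m,math.atan2(l[1],l[0]),np.linalg.norm(l),np.linalg.norm(c[1]-c[0]))
go(.677,-.095,.13,th)
E
```

```text
[ 0.6761627  -0.09517523] -0.5857984933245106 0.09933849600454264 0.035486240954993156
calc corner in tin frame 0.029795885645879636 0.03835083704259413
calc corner in tin frame 0.0013757352740309057 0.11281396980568811
calc corner in tin frame 0.09858536559862906 0.053761304662145425
punch [ 0.43336475 -0.09286431] -0.013356118484544505 0.09436570529586358 0.036336806576427814
offset [-17.38 -36.11   5.79] roll 36.2 q6t 0.45 pos [0.485 0.255 0.2  ] q [ 0.47  0.26 -0.07  1.21  0.03  0.42] F [ 0.2  0.2 -0.9] w 0.085
```

```bash
python3 -m crank '[{"offset":[-1.5,-3.3,0],"roll":4,"hand":75},{"offset":[-4,-8.2,0],"roll":9,"hand":75},{"offset":[-6.5,-13.5,0],"roll":14,"hand":75},{"offset":[-9,-18.7,0],"roll":19,"hand":75},{"offset":[-11.5,-23.9,0],"roll":24,"hand":75},{"offset":[-14,-29,0],"roll":29,"hand":75},{"offset":[-16,-33.3,0],"roll":34,"hand":75},{"offset":[-17.4,-36.1,2],"roll":36.2,"hand":75},{"offset":[-17.4,-36.1,4],"roll":36.2,"hand":75},{"offset":[-17.4,-36.1,4],"roll":36.2,"hand":75}]' 60
python3 - <<'E'
from h import *
go(.670,-.091,.012,-.57)
snap("c1s","scene",(200,130,300,220),2.6)
E
```

```text
time: 19.45
eef_pos: [0.6752, -0.0956, 0.1442]
tcp_rot: [3.096, -0.013, 2.557]
contact_force: [-0.5, 0.6, 0.2]
width: 0.0639
offset [ 0.51 -0.51 13.21] roll -0.9 q6t 0.44 pos [ 0.675 -0.096  0.144] q [-0.16  0.54  0.23  1.25  0.05  0.42] F [-0.5  0.6  0.2] w 0.0639
```

View pics/c1s.png

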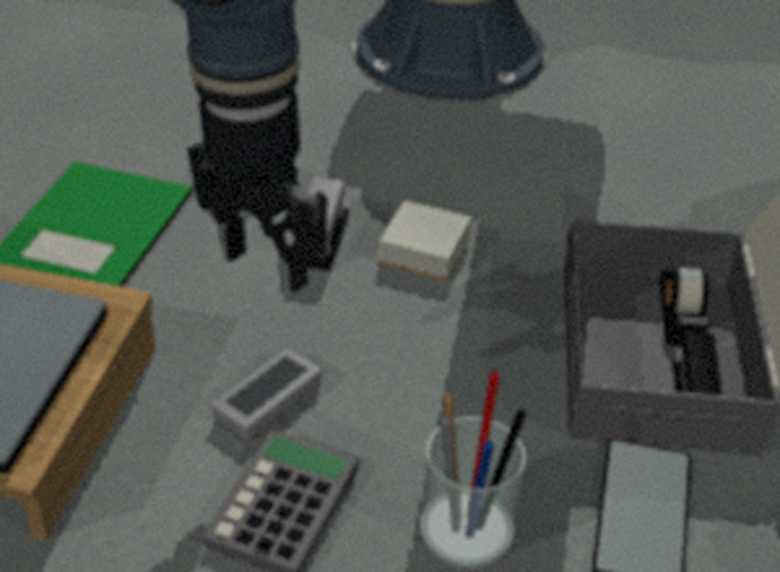

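```bash
python3 -m crank '[{"offset":[0.5,-0.5,2],"roll":-1,"hand":75},{"offset":[0.5,-0.5,5],"roll":-1,"hand":75},{"offset":[0.5,-0.5,8.5],"roll":-1,"hand":75},{"offset":[0.5,-0.5,11.5],"roll":-1,"hand":75},{"offset":[0.5,-0.5,13],"roll":-1,"hand":75},{"offset":[0.5,-0.5,13.2],"roll":-1,"hand":75},{"offset":[0.5,-0.5,13.2],"roll":-1,"hand":0},{"offset":[0.5,-0.5,13.2],"roll":-1,"hand":0},{"offset":[0.5,-0.5,13.2],"roll":-1,"hand":0},{"offset":[0.5,-0.5,13.2],"roll":-1,"hand":0}]' 60
python3 -m crank '[{"offset":[0,0,0],"roll":0,"hand":0},{"offset":[0,0,0],"roll":0,"hand":0},{"offset":[0,0,-1],"roll":0,"hand":0},{"offset":[0,0,-3],"roll":0,"hand":0},{"offset":[0,0,-6],"roll":0,"hand":0},{"offset":[0,0,-10],"roll":0,"hand":0},{"offset":[0,0,-15],"roll":0,"hand":0},{"offset":[0,0,-17],"roll":0,"hand":0},{"offset":[0,0,-17],"roll":0,"hand":0},{"offset":[0,0,-17],"roll":0,"hand":0}]' 60
python3 - <<'E'
from h import *
snap("c2s","scene",(200,100,300,220),2.6)
b=np.array([.549,.255]); u=np.array([math.cos(.05),math.sin(.05)]); v=np.array([-u[1],u[0]])
p=b+.05*u-.040*v; go(*p,.19,.05)
E
```

```text
time: 20.75
eef_pos: [0.6722, -0.0909, 0.0157]
tcp_rot: [3.093, -0.008, 2.575]
contact_force: [-0.5, 0.6, 7.2]
width: 0.0416
time: 22.0
eef_pos: [0.6683, -0.0985, 0.1845]
tcp_rot: [3.094, -0.009, 2.575]
contact_force: [0.1, -0.0, -1.5]
width: 0.0415
offset [22.65 23.03  0.72] roll -35.4 q6t 0.3 pos [ 0.668 -0.098  0.184] q [-0.17  0.51  0.28  1.33  0.05  0.4 ] F [ 1.4  0.3 -1.4] w 0.0414
```

View pics/c2s.png

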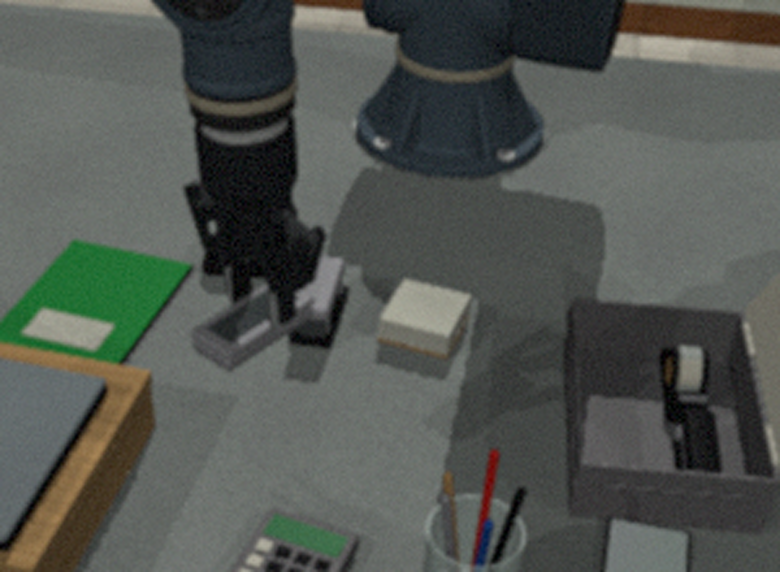

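```bash
python3 -m crank '[{"offset":[3,0.3,-0.5],"roll":-5,"hand":0},{"offset":[7,0.7,-0.5],"roll":-10,"hand":0},{"offset":[11.5,1.2,-0.5],"roll":-15,"hand":0},{"offset":[15.5,2.5,-0.5],"roll":-20,"hand":0},{"offset":[18,6.5,-0.5],"roll":-26,"hand":0},{"offset":[19.5,11.5,-0.5],"roll":-32,"hand":0},{"offset":[21,16.5,-0.5],"roll":-35.4,"hand":0},{"offset":[22.2,21,-0.3],"roll":-35.4,"hand":0},{"offset":[22.6,23,0],"roll":-35.4,"hand":0},{"offset":[22.6,23,0],"roll":-35.4,"hand":0}]' 60
python3 - <<'E'
from h import *
snap("c3s","scene",(320,100,300,220),2.6)
b=np.array([.549,.255]); u=np.array([math.cos(.05),math.sin(.05)]); v=np.array([-u[1],u[0]])
p=b+.052*u-.042*v; go(*p,.022,.05)
E
```

```text
time: 23.3
eef_pos: [0.6005, 0.2174, 0.1954]
tcp_rot: [3.098, 0.017, -3.09]
contact_force: [0.3, -0.2, -2.1]
width: 0.0417
offset [ 0.03 -0.84 17.37] roll 0.0 q6t 0.29 pos [0.6   0.216 0.196] q [0.33 0.42 0.17 1.29 0.04 0.28] F [-0.2 -1.6 -0.6] w 0.0416
```

View pics/c3s.png

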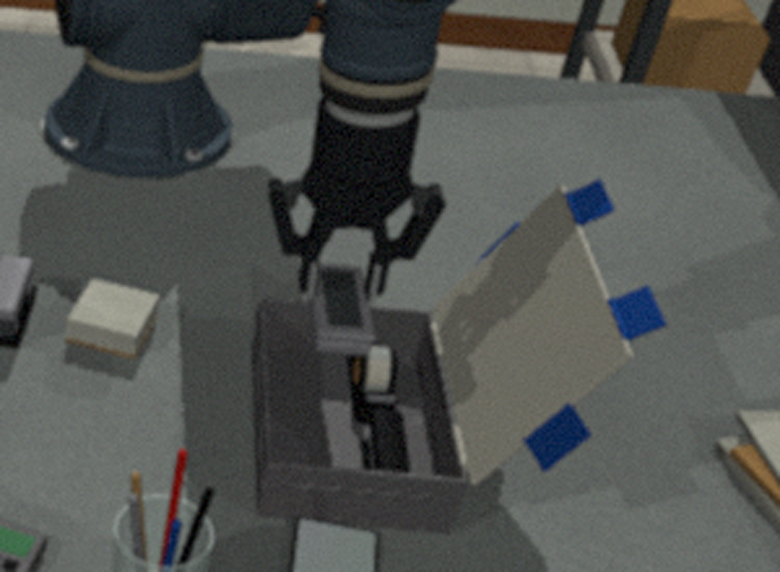

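```bash
python3 -m crank '[{"offset":[0,-0.2,2],"roll":0,"hand":0},{"offset":[0,-0.25,5],"roll":0,"hand":0},{"offset":[0,-0.25,8.5],"roll":0,"hand":0},{"offset":[0,-0.25,12],"roll":0,"hand":0},{"offset":[0,-0.25,14.5],"roll":0,"hand":0},{"offset":[0,-0.25,16.3],"roll":0,"hand":0},{"offset":[0,-0.25,16.8],"roll":0,"hand":0},{"offset":[0,-0.25,16.8],"roll":0,"hand":0},{"offset":[0,-0.25,16.8],"roll":0,"hand":0},{"offset":[0,-0.25,16.8],"roll":0,"hand":0}]' 60
python3 -m crank '[{"offset":[0,0,0],"roll":0,"hand":57},{"offset":[0,0,0],"roll":0,"hand":57},{"offset":[0,0,0],"roll":0,"hand":57},{"offset":[0,0,0],"roll":0,"hand":57},{"offset":[0,0,-2],"roll":0,"hand":57},{"offset":[0,0,-6],"roll":0,"hand":57},{"offset":[0,0,-11],"roll":0,"hand":60},{"offset":[0,0,-16],"roll":0,"hand":100},{"offset":[0,-2,-17],"roll":0,"hand":100},{"offset":[0,-2,-17],"roll":0,"hand":100}]' 60
python3 - <<'E'
from h import *
snap("c4s","scene",(320,100,300,220),2.6)
im=snap("c4","top",(150,140,300,220),2.6)
go(.4325,-.0925,.15,-.02)
E
```

```text
time: 24.6
eef_pos: [0.6034, 0.2213, 0.0288]
tcp_rot: [3.098, 0.018, -3.091]
contact_force: [-0.4, -0.0, -0.8]
width: 0.0416
time: 25.85
eef_pos: [0.602, 0.1926, 0.1981]
tcp_rot: [3.098, 0.019, -3.092]
contact_force: [-0.2, 0.4, -0.3]
width: 0.0854
offset [ 18.35 -27.87   3.14] roll 4.0 q6t -0.19 pos [0.601 0.193 0.196] q [0.29 0.41 0.16 1.29 0.04 0.24] F [-0.6 -0.1  0.3] w 0.0851
```

View pics/c4s.png

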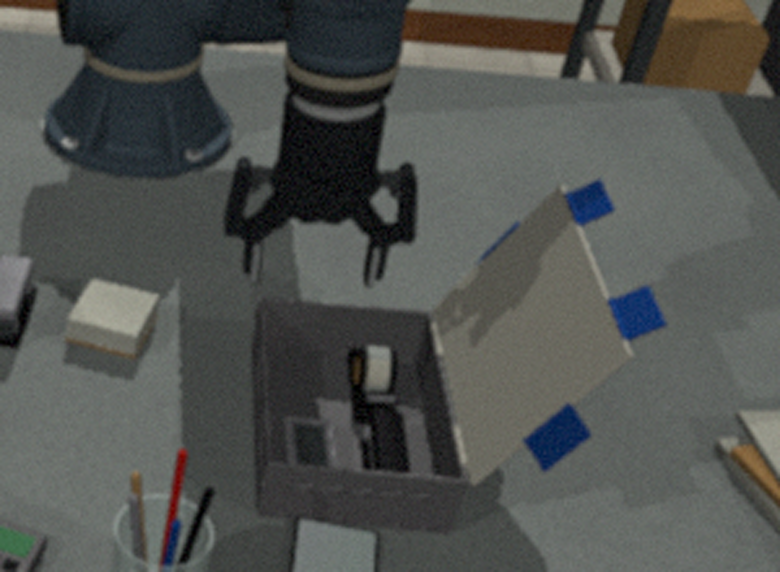

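View pics/c4.png

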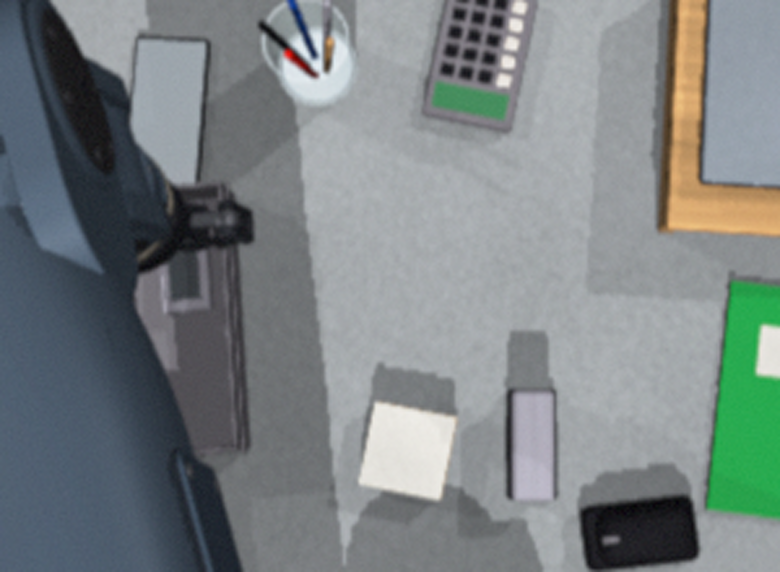

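```bash
python3 -m crank '[{"offset":[1.5,-2.5,0],"roll":2,"hand":75},{"offset":[4,-6,0],"roll":4,"hand":75},{"offset":[7,-10.5,0],"roll":4,"hand":75},{"offset":[10,-15,0],"roll":4,"hand":75},{"offset":[13,-19.5,0],"roll":4,"hand":75},{"offset":[15.5,-23.5,0],"roll":4,"hand":75},{"offset":[17.5,-26.5,0],"roll":4,"hand":75},{"offset":[18.3,-27.9,1],"roll":4,"hand":75},{"offset":[18.3,-27.9,3],"roll":4,"hand":75},{"offset":[18.3,-27.9,3],"roll":4,"hand":75}]' 60
python3 - <<'E'
from h import *
go(.4325,-.0925,.021,-.018)
snap("d1s","scene",(200,100,300,220),2.6)
E
```

```text
time: 27.2
eef_pos: [0.4319, -0.0922, 0.1494]
tcp_rot: [3.096, 0.009, 3.122]
contact_force: [-0.5, -0.6, -0.0]
width: 0.064
offset [ 0.06 -0.61 12.82] roll -0.1 q6t -0.19 pos [ 0.432 -0.092  0.149] q [-0.24  0.14 -0.35  1.07  0.05 -0.22] F [-0.5 -0.6 -0. ] w 0.064
```

View pics/d1s.png

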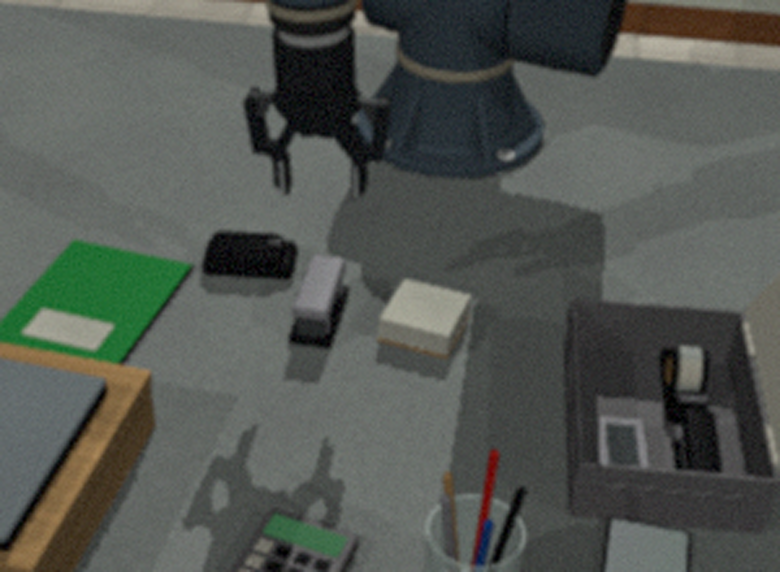

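```bash
python3 -m crank '[{"offset":[0.1,-0.5,2],"roll":0,"hand":75},{"offset":[0.1,-0.6,5],"roll":0,"hand":75},{"offset":[0.1,-0.6,8.5],"roll":0,"hand":75},{"offset":[0.1,-0.6,11],"roll":0,"hand":75},{"offset":[0.1,-0.6,12.5],"roll":0,"hand":75},{"offset":[0.1,-0.6,12.8],"roll":0,"hand":75},{"offset":[0.1,-0.6,12.8],"roll":0,"hand":0},{"offset":[0.1,-0.6,12.8],"roll":0,"hand":0},{"offset":[0.1,-0.6,12.8],"roll":0,"hand":0},{"offset":[0.1,-0.6,12.8],"roll":0,"hand":0}]' 60
python3 -m crank '[{"offset":[0,0,0],"roll":0,"hand":0},{"offset":[0,0,0],"roll":0,"hand":0},{"offset":[0,0,-1],"roll":0,"hand":0},{"offset":[0,0,-3],"roll":0,"hand":0},{"offset":[0,0,-6],"roll":0,"hand":0},{"offset":[0,0,-10],"roll":0,"hand":0},{"offset":[0,0,-15],"roll":0,"hand":0},{"offset":[0,0,-17],"roll":0,"hand":0},{"offset":[0,0,-17],"roll":0,"hand":0},{"offset":[0,0,-17],"roll":0,"hand":0}]' 60
python3 - <<'E'
from h import *
snap("d2s","scene",(200,100,300,220),2.6)
b=np.array([.549,.255]); u=np.array([math.cos(.05),math.sin(.05)]); v=np.array([-u[1],u[0]])
p=b-.06*u-.037*v; go(*p,.19,.05)
E
```

```text
time: 28.5
eef_pos: [0.4336, -0.0926, 0.0232]
tcp_rot: [3.097, 0.012, 3.122]
contact_force: [-1.7, 1.3, 6.2]
width: 0.037
time: 29.75
eef_pos: [0.4307, -0.1, 0.1922]
tcp_rot: [3.096, 0.011, 3.122]
contact_force: [-0.6, -0.5, -2.5]
width: 0.0373
offset [-5.43 31.56  1.68] roll -4.0 q6t 0.36 pos [ 0.431 -0.1    0.192] q [-0.26  0.12 -0.27  1.18  0.05 -0.24] F [ 0.1  0.8 -2.3] w 0.0368
```

View pics/d2s.png

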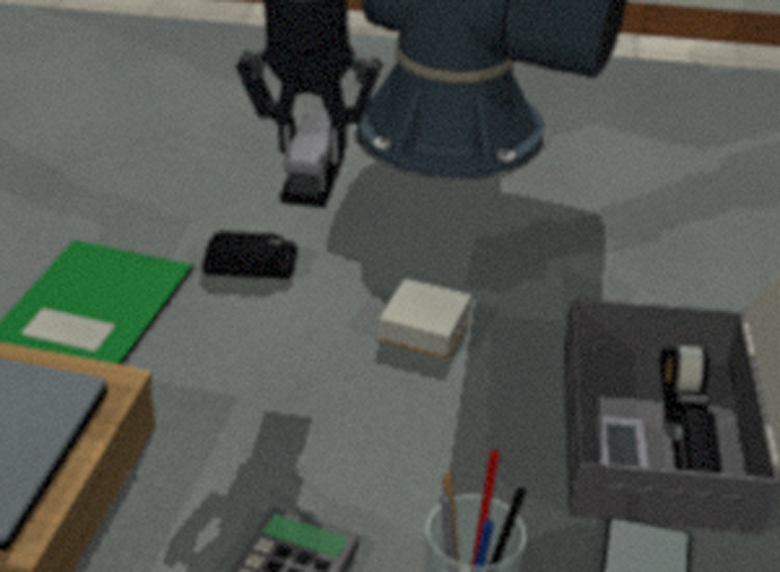

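```bash
python3 -m crank '[{"offset":[-0.4,2.5,0],"roll":-1,"hand":0},{"offset":[-1,6,0],"roll":-2,"hand":0},{"offset":[-2,11,0],"roll":-3,"hand":0},{"offset":[-3,16,0],"roll":-4,"hand":0},{"offset":[-3.8,21,0],"roll":-4,"hand":0},{"offset":[-4.6,26,0.5],"roll":-4,"hand":0},{"offset":[-5.2,30,1],"roll":-4,"hand":0},{"offset":[-5.4,31.6,1.5],"roll":-4,"hand":0},{"offset":[-5.4,31.6,1.5],"roll":-4,"hand":0},{"offset":[-5.4,31.6,1.5],"roll":-4,"hand":0}]' 60
python3 - <<'E'
from h import *
snap("d3s","scene",(320,100,300,220),2.6)
b=np.array([.549,.255]); u=np.array([math.cos(.05),math.sin(.05)]); v=np.array([-u[1],u[0]])
p=b-.062*u-.037*v; go(*p,.034,.05)
E
```

```text
time: 31.05
eef_pos: [0.4902, 0.2143, 0.1914]
tcp_rot: [3.098, 0.012, -3.092]
contact_force: [0.4, 0.4, -2.9]
width: 0.0366
offset [ 0.35 -0.61 15.75] roll -0.0 q6t 0.36 pos [0.49  0.214 0.192] q [ 0.39  0.25 -0.1   1.19  0.04  0.34] F [ 0.1 -0.3 -1.5] w 0.037
```

View pics/d3s.png

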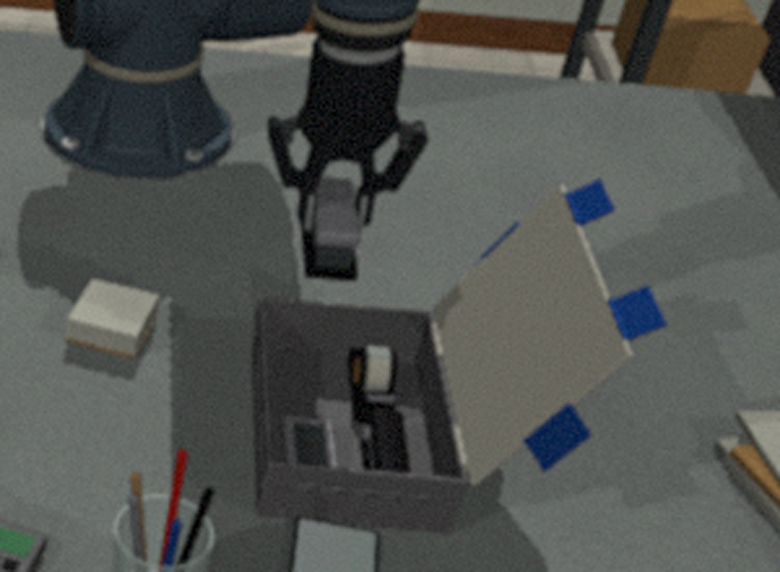

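```bash
python3 -m crank '[{"offset":[0.3,-0.4,2],"roll":0,"hand":0},{"offset":[0.35,-0.6,5],"roll":0,"hand":0},{"offset":[0.35,-0.6,8.5],"roll":0,"hand":0},{"offset":[0.35,-0.6,12],"roll":0,"hand":0},{"offset":[0.35,-0.6,14.5],"roll":0,"hand":0},{"offset":[0.35,-0.6,15.5],"roll":0,"hand":0},{"offset":[0.35,-0.6,15.7],"roll":0,"hand":0},{"offset":[0.35,-0.6,15.7],"roll":0,"hand":0},{"offset":[0.35,-0.6,15.7],"roll":0,"hand":0},{"offset":[0.35,-0.6,15.7],"roll":0,"hand":0}]' 60
python3 -m crank '[{"offset":[0,0,0],"roll":0,"hand":56},{"offset":[0,0,0],"roll":0,"hand":56},{"offset":[0,0,0],"roll":0,"hand":56},{"offset":[0,0,0],"roll":0,"hand":56},{"offset":[0,0,-2],"roll":0,"hand":56},{"offset":[0,0,-6],"roll":0,"hand":56},{"offset":[0,0,-11],"roll":0,"hand":60},{"offset":[0,0,-15],"roll":0,"hand":60},{"offset":[0,-5,-17],"roll":0,"hand":60},{"offset":[0,-10,-17],"roll":0,"hand":60}]' 60
python3 - <<'E'
from h import *
snap("d4s","scene",(320,100,300,220),2.6)
im=snap("d4","top",(60,140,380,220),2.1)
go(.4325,-.0925,.15,-.02)
E
```

```text
time: 32.35
eef_pos: [0.4892, 0.2152, 0.0351]
tcp_rot: [3.097, 0.014, -3.092]
contact_force: [0.4, -0.9, -1.9]
width: 0.0367
time: 33.6
eef_pos: [0.4932, 0.1072, 0.2023]
tcp_rot: [3.097, 0.018, -3.09]
contact_force: [0.8, -0.1, -0.7]
width: 0.0514
offset [  6.94 -19.58   4.14] roll 3.8 q6t -0.19 pos [0.492 0.104 0.201] q [ 0.18  0.2  -0.15  1.21  0.04  0.14] F [ 0.9  0.  -0. ] w 0.0511
```

View pics/d4s.png

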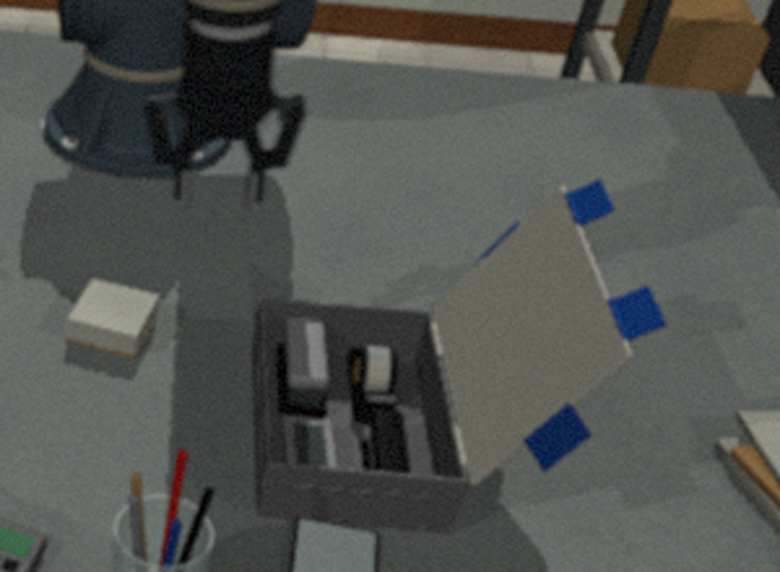

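View pics/d4.png

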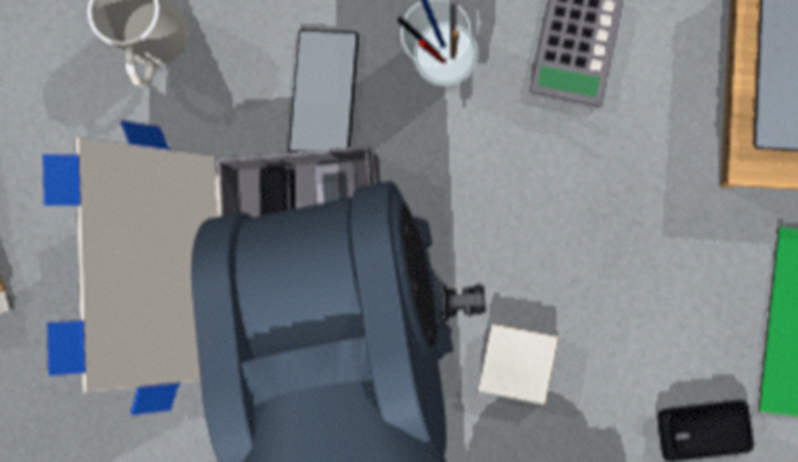

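```bash
python3 - <<'E'
from h import *
b=np.array([.549,.255]); u=np.array([math.cos(.05),math.sin(.05)]); v=np.array([-u[1],u[0]])
for t,s in [((87,390),(565,188)),((80,139),(632,352))]:
    P,e=tri((60+t[0]/2.1,140+t[1]/2.1),(320+s[0]/2.6,100+s[1]/2.6)); d=P[:2]-b
    print(P.round(3),e.round(4),"box",(d@u).round(3),(d@v).round(3),"ang",math.atan2(P[2]-.066,.085-d@v), math.hypot(P[2]-.066,.085-d@v))
for y,z in [(.20,.31),(.195,.207)]:
    p=b+y*v; print(p); go(*p,z,.05)
E
```

```text
[0.419 0.42  0.214] 0.0045 box -0.122 0.172 ang 2.098996323195859 0.17177851572268604
[0.66  0.431 0.218] 0.0043 box 0.119 0.171 ang 2.0843005888636443 0.17421837616272093
[0.53900417 0.45475005]
offset [-6.44 35.23 -9.3 ] roll -0.2 q6t 0.65 pos [0.492 0.104 0.201] q [ 0.18  0.2  -0.15  1.21  0.04  0.14] F [ 0.9  0.  -0. ] w 0.0511
[0.53925406 0.4497563 ]
offset [-6.3  34.28  0.96] roll -0.2 q6t 0.65 pos [0.492 0.104 0.201] q [ 0.18  0.2  -0.15  1.21  0.04  0.14] F [ 0.9  0.  -0. ] w 0.0511
```

```bash
python3 -m crank '[{"offset":[0,0,-4],"roll":0,"hand":0},{"offset":[0,0,-8],"roll":0,"hand":0},{"offset":[-0.5,3,-10],"roll":0,"hand":0},{"offset":[-1.5,8,-10],"roll":0,"hand":0},{"offset":[-2.5,14,-10],"roll":0,"hand":0},{"offset":[-3.5,20,-10],"roll":0,"hand":0},{"offset":[-4.5,26,-10],"roll":0,"hand":0},{"offset":[-5.5,31,-10],"roll":0,"hand":0},{"offset":[-6.3,35,-10],"roll":0,"hand":0},{"offset":[-6.5,36.7,-10],"roll":0,"hand":0}]' 60
python3 - <<'E'
from h import *
snap("e1s","scene",(320,20,300,220),2.6)
b=np.array([.549,.255]); u=np.array([math.cos(.05),math.sin(.05)]); v=np.array([-u[1],u[0]])
p=b+.215*v;go(*p,.205,.05)
E
```

```text
time: 34.95
eef_pos: [0.5382, 0.4721, 0.3161]
tcp_rot: [3.099, 0.013, -3.094]
contact_force: [1.3, -0.5, -0.1]
width: 0.0001
offset [ 0.14 -0.81 11.05] roll -0.1 q6t 0.67 pos [0.538 0.473 0.316] q [0.71 0.58 0.73 1.69 0.03 0.66] F [-1.8 -1.3 -1.1] w -0.0002
```

View pics/e1s.png

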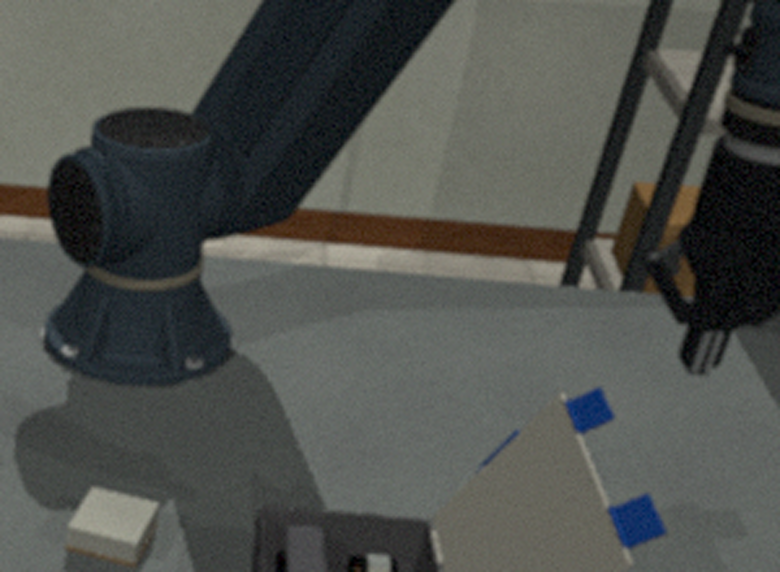

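```bash
python3 -m crank '[{"offset":[0.1,-0.5,2],"roll":0,"hand":0},{"offset":[0.1,-0.8,5],"roll":0,"hand":0},{"offset":[0.1,-0.8,8],"roll":0,"hand":0},{"offset":[0.1,-0.8,10.5],"roll":0,"hand":0},{"offset":[0.1,-0.8,11.8],"roll":0,"hand":0},{"offset":[0.1,-0.8,12],"roll":0,"hand":0},{"offset":[0.1,-0.8,12],"roll":0,"hand":0},{"offset":[0.1,-0.8,12],"roll":0,"hand":0},{"offset":[0.1,-0.8,12],"roll":0,"hand":0},{"offset":[0.1,-0.8,12],"roll":0,"hand":0}]' 60
python3 - <<'E'
from h import *
snap("e2s","scene",(320,60,300,220),2.6)
b=np.array([.549,.255]); u=np.array([math.cos(.05),math.sin(.05)]); v=np.array([-u[1],u[0]])
for y,z in [(.085,.205),(-.03,.17)]:
    p=b+y*v;go(*p,z,.05)
E
```

```text
time: 36.25
eef_pos: [0.5388, 0.4704, 0.1958]
tcp_rot: [3.098, 0.013, -3.093]
contact_force: [1.1, 0.6, 0.9]
width: -0.0001
offset [  0.03 -13.    -1.49] roll -0.1 q6t 0.51 pos [0.539 0.47  0.196] q [0.71 0.56 0.4  1.37 0.03 0.66] F [0.4 0.2 0.7] w -0.0003
offset [  0.05 -24.65   1.5 ] roll -0.1 q6t 0.34 pos [0.539 0.47  0.196] q [0.71 0.56 0.4  1.37 0.03 0.66] F [0.4 0.2 0.7] w -0.0003
```

View pics/e2s.png

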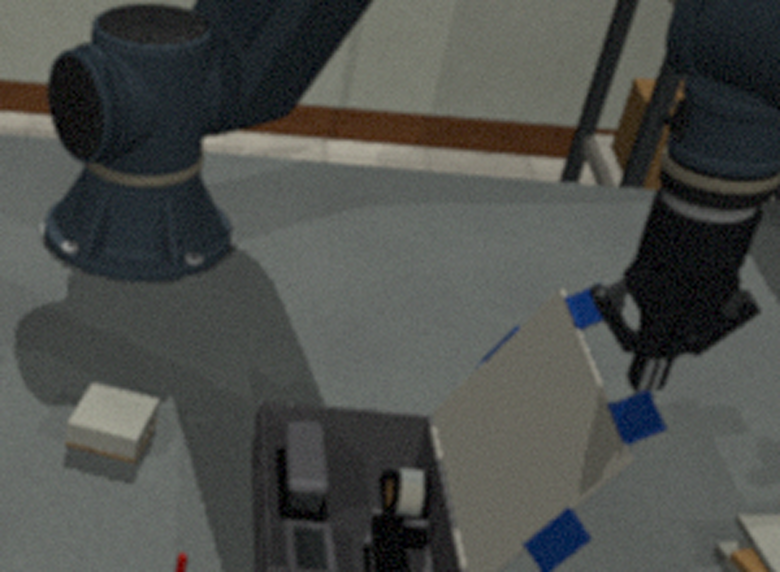

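```bash
python3 -m crank '[{"offset":[0,-1,-0.1],"roll":0,"hand":0},{"offset":[0,-2,-0.2],"roll":0,"hand":0},{"offset":[0,-3,-0.3],"roll":0,"hand":0},{"offset":[0,-4,-0.5],"roll":0,"hand":0},{"offset":[0,-5,-0.6],"roll":0,"hand":0},{"offset":[0,-6,-0.8],"roll":0,"hand":0},{"offset":[0,-7,-0.9],"roll":0,"hand":0},{"offset":[0,-8,-1],"roll":0,"hand":0},{"offset":[0,-9,-1.2],"roll":0,"hand":0},{"offset":[0,-10,-1.3],"roll":0,"hand":0}]' 60
python3 - <<'E'
from h import *
snap("e3s","scene",(320,60,300,220),2.6)
b=np.array([.549,.255]); u=np.array([math.cos(.05),math.sin(.05)]); v=np.array([-u[1],u[0]])
for y,z in [(.085,.205),(-.03,.17)]:
    p=b+y*v;go(*p,z,.05)
E
```

```text
time: 37.55
eef_pos: [0.5436, 0.3692, 0.2044]
tcp_rot: [3.099, 0.013, -3.093]
contact_force: [-0.2, 1.7, 0.6]
width: -0.0001
offset [ 0.02 -2.81 -0.17] roll -0.1 q6t 0.51 pos [0.544 0.368 0.204] q [0.58 0.45 0.24 1.32 0.03 0.53] F [ 0.1 -0.3  1. ] w -0.0001
offset [  0.04 -14.45   2.84] roll -0.1 q6t 0.34 pos [0.544 0.368 0.204] q [0.58 0.45 0.24 1.32 0.03 0.53] F [ 0.1 -0.3  1. ] w -0.0001
```

View pics/e3s.png

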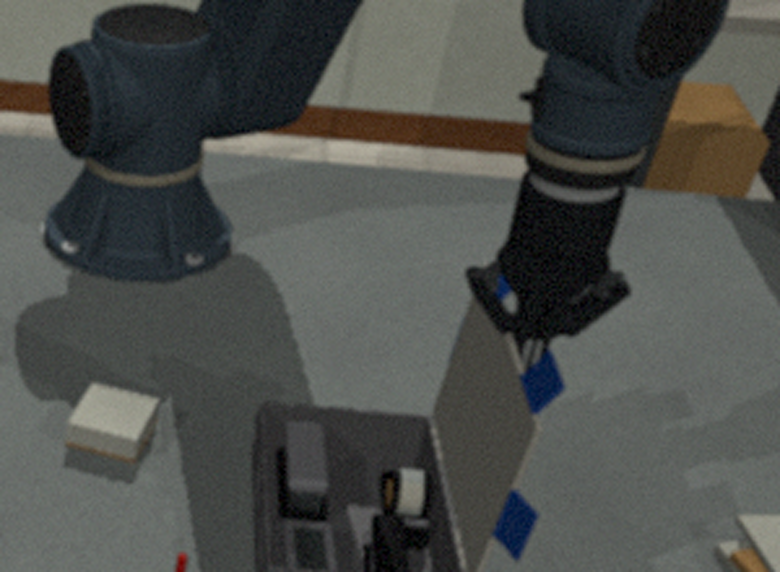

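```bash
python3 -m crank '[{"offset":[0,-1.5,-0.1],"roll":0,"hand":0},{"offset":[0,-3,-0.2],"roll":0,"hand":0},{"offset":[0,-4.5,-0.2],"roll":0,"hand":0},{"offset":[0,-6,0],"roll":0,"hand":0},{"offset":[0,-7.5,0.4],"roll":0,"hand":0},{"offset":[0,-9,0.9],"roll":0,"hand":0},{"offset":[0,-10.5,1.5],"roll":0,"hand":0},{"offset":[0,-12,2.1],"roll":0,"hand":0},{"offset":[0,-13.5,2.6],"roll":0,"hand":0},{"offset":[0,-14.5,2.8],"roll":0,"hand":0}]' 60
python3 - <<'E'
from h import *
snap("e4s","scene",(320,60,300,220),2.6)
go(.549,.255,.2,.05)
E
```

```text
time: 38.85
eef_pos: [0.5508, 0.2234, 0.1699]
tcp_rot: [3.099, 0.012, -3.094]
contact_force: [0.3, 0.0, -0.0]
width: -0.0
offset [-0.    3.36 -2.88] roll -0.2 q6t 0.38 pos [0.551 0.223 0.17 ] q [0.37 0.36 0.01 1.19 0.04 0.32] F [-0.5 -0.1 -0.2] w -0.0
```

View pics/e4s.png

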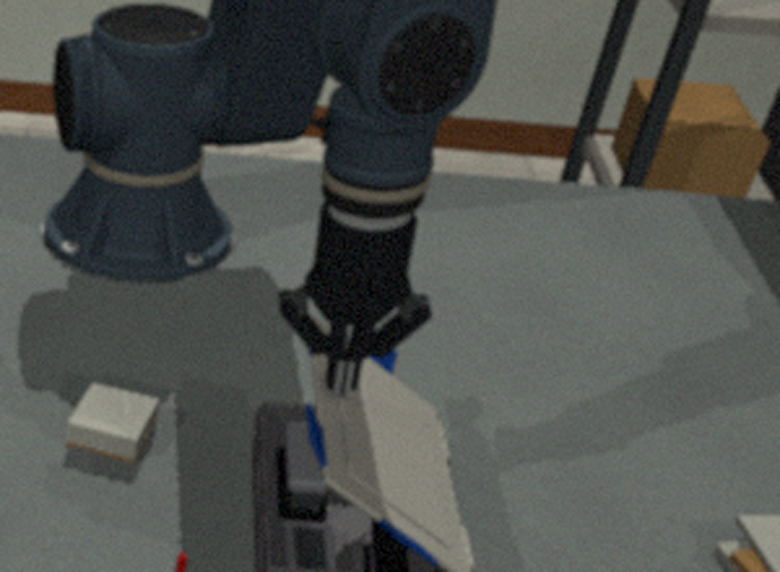

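```bash
python3 -m crank '[{"offset":[0,0,-2],"roll":0,"hand":0},{"offset":[0,0,-4],"roll":0,"hand":0},{"offset":[0,0,-4],"roll":0,"hand":0},{"offset":[0,0,-4],"roll":0,"hand":0},{"offset":[0,-5,-4],"roll":0,"hand":0},{"offset":[0,-10,-4],"roll":0,"hand":0},{"offset":[0,-15,-4],"roll":0,"hand":0},{"offset":[0,-20,-4],"roll":0,"hand":0},{"offset":[0,-20,-4],"roll":0,"hand":0},{"offset":[0,-20,-4],"roll":0,"hand":0}]' 60
python3 - <<'E'
from h import *
snap("f1s","scene",(320,160,300,220),2.6)
snap("f1","top",(60,140,380,220),2.1)
go(.549,.255,.2,.05)
E
```

```text
time: 40.15
eef_pos: [0.5596, 0.0214, 0.2007]
tcp_rot: [3.1, 0.011, -3.095]
contact_force: [0.7, 0.3, 0.1]
width: 0.0
offset [-0.04 23.27  1.08] roll -0.1 q6t 0.38 pos [0.56  0.022 0.201] q [ 0.02  0.3  -0.    1.26  0.04 -0.03] F [-1.2 -0.6  0.1] w -0.0002
```

View pics/f1s.png

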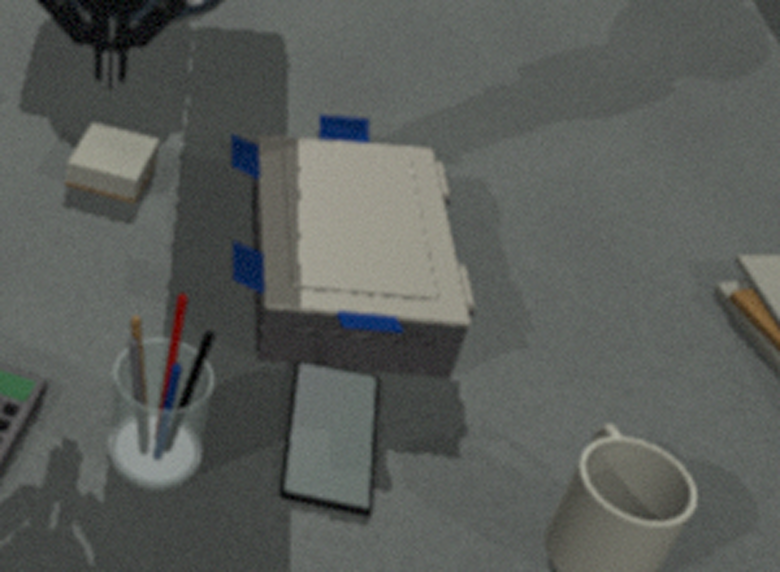

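View pics/f1.png

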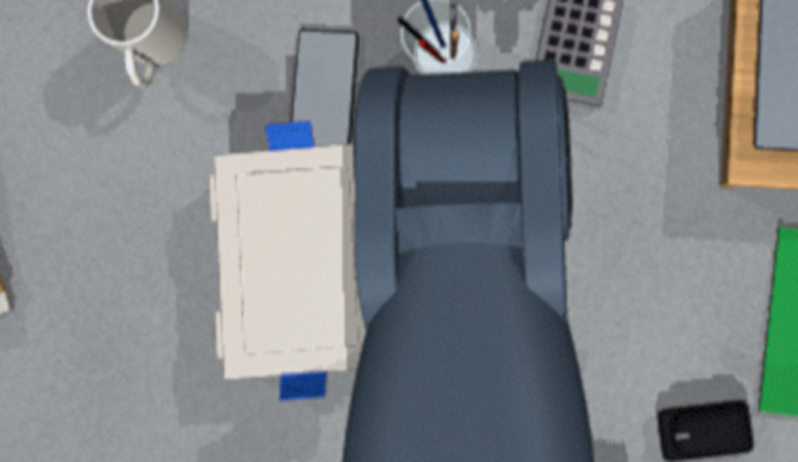

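```bash
python3 - <<'E'
from h import *
px=lambda p:(60+p[0]/2.1,140+p[1]/2.1)
A,B,C=[on("top",*px(p),.072)[:2] for p in [(215,157),(352,146),(227,378)]]
print(A,B,C,"L",np.linalg.norm(A-C),"partial W",np.linalg.norm(A-B),"yaw",math.atan2(*(A-C)[::-1]))
yaw=math.atan2(*(A-C)[::-1]); u=np.array([math.cos(yaw),math.sin(yaw)]); v=np.array([-u[1],u[0]])
print("centre", (A+C)/2-.085*v)
for p in [(268,124),(312,122),(314,148),(270,150)]:
    print("farclip",on("top",*px(p),.08)[:2])
for p in [(280,374),(326,372),(326,396),(281,399)]:
    print("nearclip",on("top",*px(p),.08)[:2])
E
```

```text
[0.66430444 0.34746147] [0.67233004 0.19512152] [0.42215513 0.33165194] L 0.24266485161816592 partial W 0.1525512049551792 yaw 0.06519582918264244
centre [0.5487675  0.25473728]
farclip [0.69797286 0.28622985]
farclip [0.69879603 0.23751605]
farclip [0.66979208 0.23527553]
farclip [0.66893773 0.28385197]
nearclip [0.42545479 0.27170329]
nearclip [0.42651747 0.22210582]
nearclip [0.40114582 0.22211197]
nearclip [0.39897793 0.27050708]
```

```bash
python3 - <<'E'
from h import *
go(.56,.24,.2,.055);go(.692,.263,.12,.055)
E
```

```text
offset [-1.07 21.72  1.03] roll -0.4 q6t 0.35 pos [0.56  0.022 0.201] q [ 0.02  0.3  -0.    1.26  0.04 -0.03] F [-1.2 -0.6  0.1] w -0.0002
offset [-14.27  23.04   9.24] roll -0.4 q6t 0.31 pos [0.56  0.022 0.201] q [ 0.02  0.3  -0.    1.26  0.04 -0.03] F [-1.2 -0.6  0.1] w -0.0002
```

```bash
python3 -m crank '[{"offset":[-0.3,5,0.3],"roll":0,"hand":0},{"offset":[-0.5,10,0.5],"roll":0,"hand":0},{"offset":[-1,15,0.7],"roll":0,"hand":0},{"offset":[-1.5,20,1],"roll":0,"hand":0},{"offset":[-4,23,1],"roll":0,"hand":0},{"offset":[-9,23,1.5],"roll":0,"hand":0},{"offset":[-13,23,4],"roll":0,"hand":0},{"offset":[-14.3,23,7],"roll":0,"hand":0},{"offset":[-14.3,23,9],"roll":0,"hand":0},{"offset":[-14.3,23,9],"roll":0,"hand":0}]' 60
python3 - <<'E'
from h import *
go(.692,.263,.047,.055)
snap("g1s","scene",(320,160,300,220),2.6)
E
```

```text
time: 41.5
eef_pos: [0.6907, 0.2636, 0.12]
tcp_rot: [3.101, 0.008, -3.092]
contact_force: [0.4, 0.1, 0.1]
width: -0.0001
offset [-0.07 -0.36  7.29] roll -0.3 q6t 0.31 pos [0.691 0.264 0.12 ] q [0.35 0.64 0.36 1.27 0.04 0.3 ] F [0.4 0.1 0.1] w -0.0001
```

View pics/g1s.png

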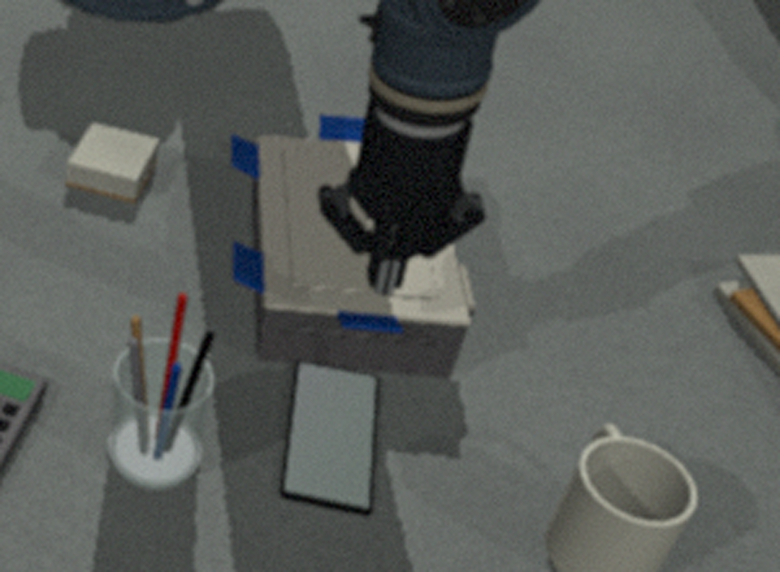

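```bash
python3 -m crank '[{"offset":[-0.1,-0.2,1.5],"roll":0,"hand":0},{"offset":[-0.1,-0.3,3],"roll":0,"hand":0},{"offset":[-0.1,-0.3,4],"roll":0,"hand":0},{"offset":[-0.1,-0.3,5],"roll":0,"hand":0},{"offset":[-0.1,-0.4,6],"roll":0,"hand":0},{"offset":[-0.1,-0.4,7],"roll":0,"hand":0},{"offset":[-0.1,-0.4,7.3],"roll":0,"hand":0},{"offset":[-0.1,-0.4,7.3],"roll":0,"hand":0},{"offset":[-0.1,-0.4,7.3],"roll":0,"hand":0},{"offset":[-0.1,-0.4,7.3],"roll":0,"hand":0}]' 60
python3 -m crank '[{"offset":[0,0,-1],"roll":0,"hand":0},{"offset":[0,0,-3],"roll":0,"hand":0},{"offset":[0,0,-6],"roll":0,"hand":0},{"offset":[0,0,-8],"roll":0,"hand":0},{"offset":[4,0,-10],"roll":0,"hand":0},{"offset":[9,0,-10],"roll":0,"hand":0},{"offset":[14,0,-10],"roll":0,"hand":0},{"offset":[17,0,-10],"roll":0,"hand":0},{"offset":[17,0,-10],"roll":0,"hand":0},{"offset":[17,0,-10],"roll":0,"hand":0}]' 60
python3 - <<'E'
from h import *
go(.406,.247,.12,.055);go(.406,.247,.047,.055)
snap("g2s","scene",(320,160,300,220),2.6)
E
```

```text
time: 42.8
eef_pos: [0.6934, 0.2628, 0.0491]
tcp_rot: [3.1, 0.011, -3.092]
contact_force: [-0.1, 0.2, -0.0]
width: -0.0003
time: 44.05
eef_pos: [0.5237, 0.2505, 0.1482]
tcp_rot: [3.099, 0.012, -3.092]
contact_force: [0.4, 0.8, -0.3]
width: 0.0
offset [11.81  0.13  2.68] roll -0.3 q6t 0.49 pos [0.524 0.25  0.148] q [ 0.43  0.35 -0.07  1.12  0.03  0.38] F [ 0.4  0.8 -0.3] w 0.0
offset [11.9  -0.18  9.97] roll -0.3 q6t 0.49 pos [0.524 0.25  0.148] q [ 0.43  0.35 -0.07  1.12  0.03  0.38] F [ 0.4  0.8 -0.3] w 0.0
```

View pics/g2s.png

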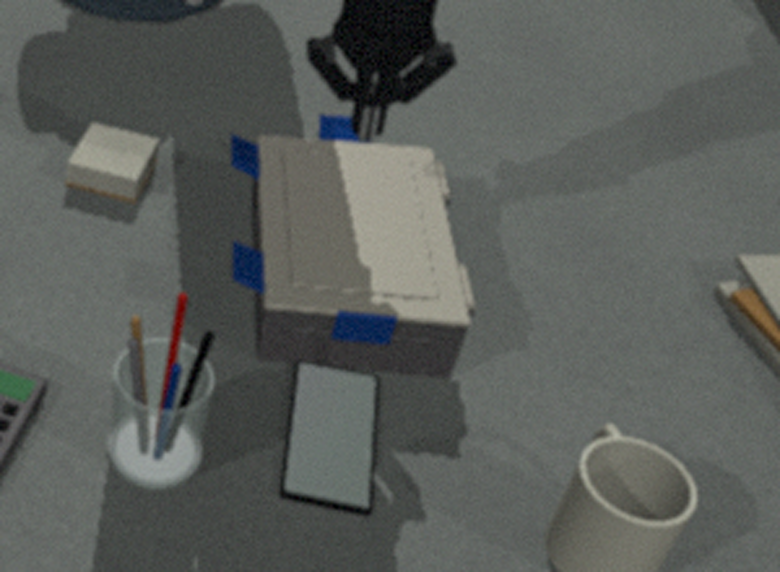

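```bash
python3 -m crank '[{"offset":[3,0,0],"roll":0,"hand":0},{"offset":[7,0,0],"roll":0,"hand":0},{"offset":[10.5,0,0.5],"roll":0,"hand":0},{"offset":[11.9,0,2],"roll":0,"hand":0},{"offset":[11.9,0,4],"roll":0,"hand":0},{"offset":[11.9,-0.1,6],"roll":0,"hand":0},{"offset":[11.9,-0.2,7.5],"roll":0,"hand":0},{"offset":[11.9,-0.2,9],"roll":0,"hand":0},{"offset":[11.9,-0.2,10],"roll":0,"hand":0},{"offset":[11.9,-0.2,10],"roll":0,"hand":0}]' 60
python3 -m crank '[{"offset":[0,0,0],"roll":0,"hand":0},{"offset":[0,0,0],"roll":0,"hand":0},{"offset":[0,0,-2],"roll":0,"hand":0},{"offset":[0,0,-5],"roll":0,"hand":0},{"offset":[0,0,-8],"roll":0,"hand":0},{"offset":[0,0,-10],"roll":10,"hand":0},{"offset":[0,0,-10],"roll":20,"hand":0},{"offset":[0,0,-10],"roll":30,"hand":0},{"offset":[0,0,-10],"roll":40,"hand":0},{"offset":[0,0,-10],"roll":50,"hand":0}]' 60
python3 - <<'E'
from h import *
b=np.array([.549,.255]); yaw=.055; u=np.array([math.cos(yaw),math.sin(yaw)]); v=np.array([-u[1],u[0]])
for s in (-.08,.08):
    p=b+s*u-.108*v; print(p); go(*p,.13,.055+math.pi/2)
    go(*p,.13,.055+math.pi/2,-1.2)
snap("g3s","scene",(320,120,300,220),2.6)
E
```

```text
time: 45.35
eef_pos: [0.4063, 0.2467, 0.0458]
tcp_rot: [3.1, 0.011, -3.093]
contact_force: [0.3, 0.3, 0.4]
width: 0.0004
time: 46.6
eef_pos: [0.4055, 0.2426, 0.1462]
tcp_rot: [3.106, -0.025, 2.313]
contact_force: [-0.3, -0.0, 0.1]
width: -0.0002
[0.47505798 0.14276553]
offset [-12.09  -1.67   1.26] roll -140.6 q6t -1.33 pos [0.406 0.243 0.146] q [ 0.52  0.17 -0.32  1.04  0.03  1.35] F [-0.3 -0.   0.1] w -0.0002
offset [-12.09  -1.67   1.26] roll -140.6 q6t -1.33 pos [0.406 0.243 0.146] q [ 0.52  0.17 -0.32  1.04  0.03  1.35] F [-0.3 -0.   0.1] w -0.0002
[0.63481604 0.15156109]
offset [-22.24  10.7    1.45] roll -140.6 q6t -1.39 pos [0.406 0.243 0.146] q [ 0.52  0.17 -0.32  1.04  0.03  1.35] F [-0.3 -0.   0.1] w -0.0002
offset [-22.24  10.7    1.45] roll -140.6 q6t -1.39 pos [0.406 0.243 0.146] q [ 0.52  0.17 -0.32  1.04  0.03  1.35] F [-0.3 -0.   0.1] w -0.0002
```

View pics/g3s.png

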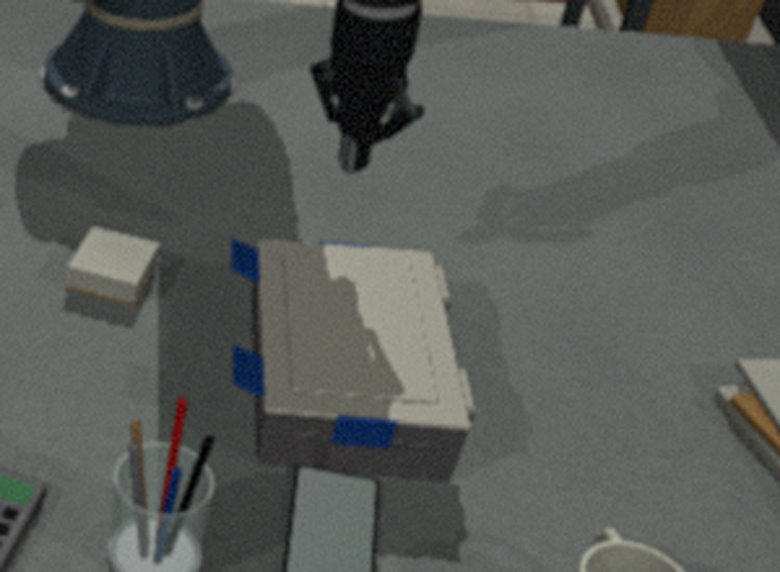

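```bash
python3 -m crank '[{"offset":[-2,-0.3,0],"roll":7,"hand":0},{"offset":[-5,-0.7,0],"roll":15,"hand":0},{"offset":[-8,-1.1,0],"roll":23,"hand":0},{"offset":[-11,-1.5,0.3],"roll":31,"hand":0},{"offset":[-12.1,-1.7,1.2],"roll":39.4,"hand":0},{"offset":[-12.1,-1.7,1.2],"roll":39.4,"hand":0},{"offset":[-12.1,-1.7,1.2],"roll":39.4,"hand":0},{"offset":[-12.1,-1.7,1.2],"roll":39.4,"hand":0},{"offset":[-12.1,-1.7,1.2],"roll":39.4,"hand":0},{"offset":[-12.1,-1.7,1.2],"roll":39.4,"hand":0}]' 60
python3 - <<'E'
from h import *
b=np.array([.549,.255]); yaw=.055; u=np.array([math.cos(yaw),math.sin(yaw)]); v=np.array([-u[1],u[0]])
for s in (-.08,.08):
    p=b+s*u-.108*v; print(p); go(*p,.047,.055+math.pi/2,1.5)
snap("g4s","scene",(320,120,300,220),2.6)
E
```

```text
time: 47.9
eef_pos: [0.4739, 0.1421, 0.1307]
tcp_rot: [3.13, -0.042, 1.618]
contact_force: [0.7, -1.0, -0.2]
width: -0.0001
[0.47505798 0.14276553]
offset [-0.29  0.02  8.36] roll -0.5 q6t 1.81 pos [0.474 0.142 0.131] q [ 0.27  0.23 -0.3   1.03  0.04  1.79] F [ 0.7 -1.  -0.2] w -0.0001
[0.63481604 0.15156109]
offset [-0.17 16.02  8.55] roll -0.5 q6t 1.75 pos [0.474 0.142 0.131] q [ 0.27  0.23 -0.3   1.03  0.04  1.79] F [ 0.7 -1.  -0.2] w -0.0001
```

View pics/g4s.png

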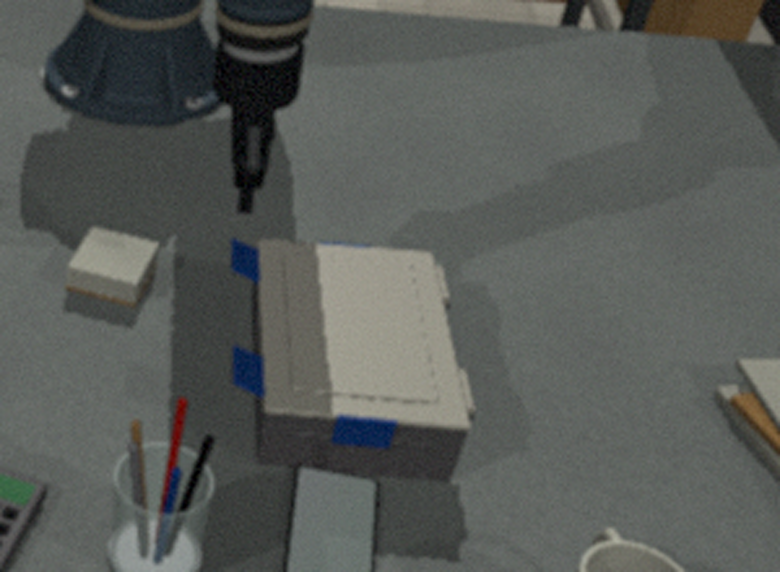

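```bash
python3 -m crank '[{"offset":[-0.3,0,2],"roll":0,"hand":0},{"offset":[-0.3,0,4],"roll":0,"hand":0},{"offset":[-0.3,0,5.5],"roll":0,"hand":0},{"offset":[-0.3,0,7],"roll":0,"hand":0},{"offset":[-0.3,0,8.4],"roll":0,"hand":0},{"offset":[-0.3,0,8.4],"roll":0,"hand":0},{"offset":[-0.3,0,8.4],"roll":0,"hand":0},{"offset":[-0.3,0,8.4],"roll":0,"hand":0},{"offset":[-0.3,0,8.4],"roll":0,"hand":0},{"offset":[-0.3,0,8.4],"roll":0,"hand":0}]' 60
python3 -m crank '[{"offset":[0,0,-2],"roll":0,"hand":0},{"offset":[0,0,-5],"roll":0,"hand":0},{"offset":[0,0,-8],"roll":0,"hand":0},{"offset":[0,3,-8],"roll":0,"hand":0},{"offset":[0,7,-8],"roll":0,"hand":0},{"offset":[0,11,-8],"roll":0,"hand":0},{"offset":[0,14,-8],"roll":0,"hand":0},{"offset":[0,16,-8],"roll":0,"hand":0},{"offset":[0,16,-8],"roll":0,"hand":0},{"offset":[0,16,-8],"roll":0,"hand":0}]' 60
python3 - <<'E'
from h import *
b=np.array([.549,.255]); yaw=.055; u=np.array([math.cos(yaw),math.sin(yaw)]); v=np.array([-u[1],u[0]])
p=b+.08*u-.108*v; print(p); go(*p,.047,.055+math.pi/2,1.5)
snap("g5s","scene",(320,120,300,220),2.6)
E
```

```text
time: 49.2
eef_pos: [0.475, 0.1427, 0.0468]
tcp_rot: [3.13, -0.042, 1.618]
contact_force: [-0.3, -0.2, 0.1]
width: -0.0
time: 50.45
eef_pos: [0.6331, 0.1465, 0.1284]
tcp_rot: [3.131, -0.042, 1.617]
contact_force: [1.2, 0.4, -0.5]
width: -0.0005
[0.63481604 0.15156109]
offset [0.15 0.1  8.16] roll -0.5 q6t 1.75 pos [0.633 0.147 0.128] q [0.21 0.48 0.09 1.16 0.04 1.73] F [ 1.2  0.4 -0.5] w -0.0005
```

View pics/g5s.png

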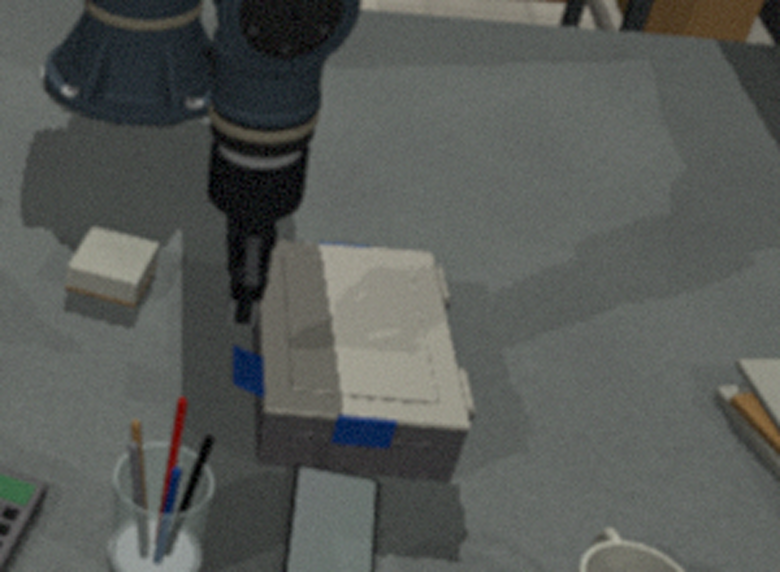

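```bash
python3 - <<'E'
from h import *
print(on("scene",379,330,0.0), on("top",269,160,.08))
E
```

```text
[7.81672263e-01 9.59401323e-02 1.11022302e-16] [0.78439909 0.09666276 0.08      ]
```

Glass is at (0.78, 0.096): well clear. Press the last clip.

```bash
python3 -m crank '[{"offset":[0.1,0,2],"roll":0,"hand":0},{"offset":[0.1,0,4],"roll":0,"hand":0},{"offset":[0.1,0,5.5],"roll":0,"hand":0},{"offset":[0.1,0,7],"roll":0,"hand":0},{"offset":[0.1,0,8.2],"roll":0,"hand":0},{"offset":[0.1,0,8.2],"roll":0,"hand":0},{"offset":[0.1,0,8.2],"roll":0,"hand":0},{"offset":[0.1,0,8.2],"roll":0,"hand":0},{"offset":[0.1,0,8.2],"roll":0,"hand":0},{"offset":[0.1,0,8.2],"roll":0,"hand":0}]' 60
python3 -m crank '[{"offset":[0,0,-2],"roll":0,"hand":0},{"offset":[0,0,-5],"roll":0,"hand":0},{"offset":[0,0,-9],"roll":0,"hand":0},{"offset":[-5,-2,-13],"roll":0,"hand":0},{"offset":[-10,-4,-14],"roll":0,"hand":0},{"offset":[-16,-6,-14],"roll":0,"hand":0},{"offset":[-22,-8,-14],"roll":0,"hand":0},{"offset":[-28,-10,-14],"roll":0,"hand":0},{"offset":[-34,-12,-14],"roll":0,"hand":0},{"offset":[-37,-13,-14],"roll":0,"hand":0}]' 60
python3 - <<'E'
from h import *
snap("h1s","scene",(320,120,300,220),2.6)
snap("h1","top",(60,120,500,240),1.6)
go(.46,-.34,.1,-.1)
E
```

```text
time: 51.75
eef_pos: [0.6339, 0.1511, 0.047]
tcp_rot: [3.13, -0.042, 1.618]
contact_force: [-0.4, -0.4, 0.5]
width: -0.0001
time: 53.0
eef_pos: [0.5189, -0.2329, 0.1699]
tcp_rot: [3.13, -0.042, 1.615]
contact_force: [-0.3, 0.4, -0.0]
width: -0.0005
offset [-10.69  -6.41   6.46] roll -81.8 q6t -0.54 pos [ 0.519 -0.233  0.17 ] q [-0.45  0.35 -0.02  1.21  0.04  1.08] F [-0.1  0.6 -0.8] w 0.0004
```

View pics/h1s.png

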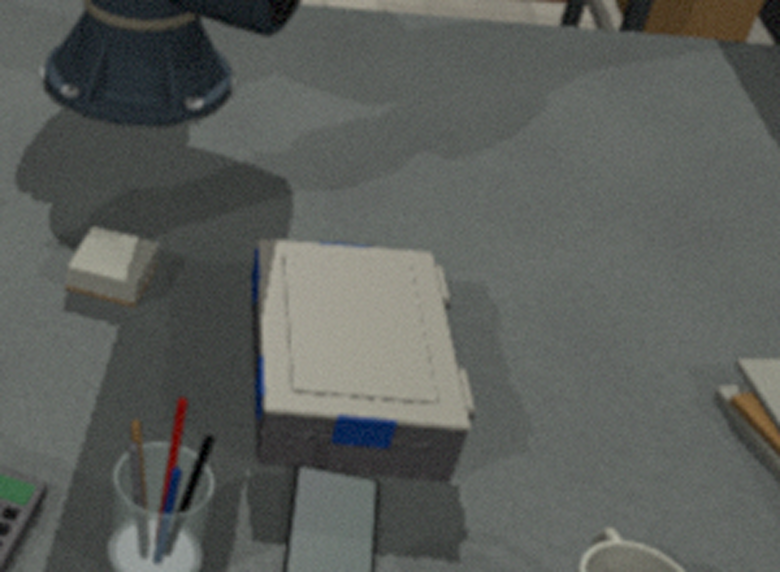

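View pics/h1.png

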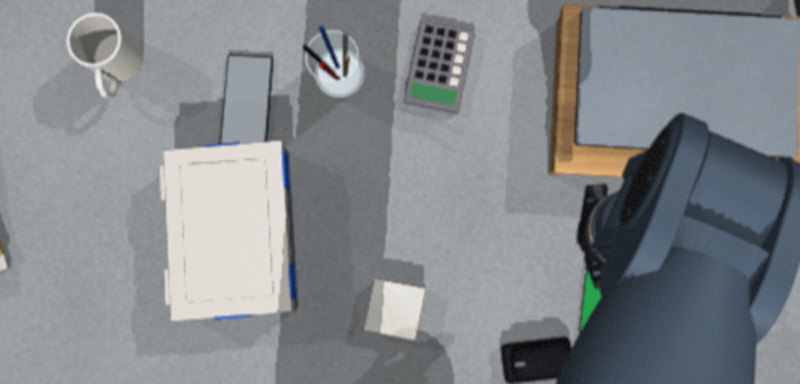

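```bash
python3 - <<'E'
from h import *
go(.40,0,.2,-.1)
E
```

```text
offset [ 23.92 -10.86  -2.17] roll -81.8 q6t 0.1 pos [ 0.519 -0.233  0.17 ] q [-0.45  0.35 -0.02  1.21  0.04  1.08] F [-0.1  0.6 -0.8] w 0.0004
```

```bash
python3 -m crank '[{"offset":[3,-1.4,-1],"roll":-9,"hand":0},{"offset":[7,-3,-2],"roll":-18,"hand":0},{"offset":[11,-5,-2],"roll":-27,"hand":0},{"offset":[15,-7,-2],"roll":-36,"hand":0},{"offset":[19,-9,-2],"roll":-45,"hand":0},{"offset":[22,-10,-2],"roll":-54,"hand":0},{"offset":[24,-11,-2],"roll":-63,"hand":0},{"offset":[24,-11,-2],"roll":-72,"hand":0},{"offset":[24,-11,-2],"roll":-81.8,"hand":0},{"offset":[24,-11,-2],"roll":-81.8,"hand":0}]' 60
python3 - <<'E'
from h import *
im=snap("i1","top",(340,100,260,260),2.2)
hsv=cv2.cvtColor(im,cv2.COLOR_BGR2HSV)
m=((hsv[:,:,1]>110)&(abs(hsv[:,:,0].astype(int)-63)<18)).astype(np.uint8); m[:, :400]=0
c=max(cv2.findContours(m,0,1)[0],key=cv2.contourArea); b=cv2.boxPoints(cv2.minAreaRect(c))
P=np.array([on("top",*p,.007)[:2] for p in b]); e=[P[1]-P[0],P[2]-P[1]]; k=int(np.linalg.norm(e[1])>np.linalg.norm(e[0]))
l=e[k]; l=l if l[0]>0 else -l
print(P.mean(0),[np.linalg.norm(x) for x in e],math.atan2(l[1],l[0]))
R0=np.array([.6035,-.3955]); ya=-.087; u=np.array([math.cos(ya),math.sin(ya)]); v=np.array([-u[1],u[0]])
d=P.mean(0)-R0; print("in riser",d@u,d@v)
E
```

```text
time: 54.35
eef_pos: [0.3985, 0.0014, 0.1985]
tcp_rot: [3.099, 0.006, 3.041]
contact_force: [0.8, -0.2, 0.5]
width: 0.0002
[ 0.4636106 -0.3374302] [np.float64(0.21225097051957284), np.float64(0.15071204180367673)] -0.15534285092968794
in riser -0.14440602246503512 0.045695146478941795
```

View pics/i1.png

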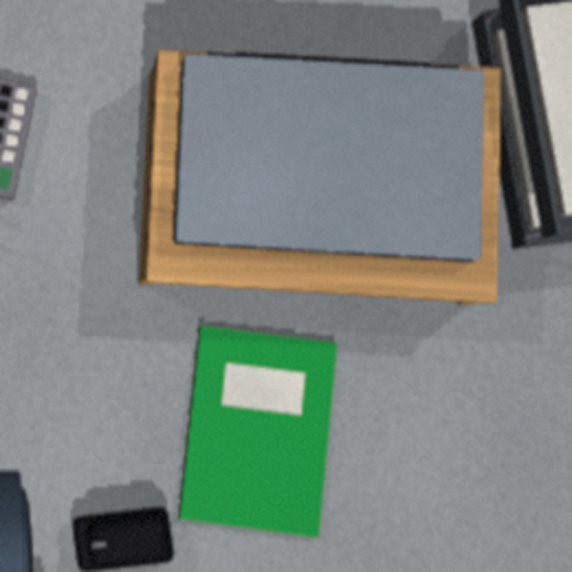

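```bash
python3 - <<'E'
from h import *
go(.4636,-.3374,.03,-.1)
E
```

```text
offset [ -9.89 -33.7   15.48] roll -0.2 q6t -0.53 pos [0.399 0.001 0.198] q [-0.03  0.03 -0.35  1.18  0.04  0.07] F [-0.1 -0.1  0.7] w 0.0004
```

```bash
python3 -m crank '[{"offset":[-1.5,-5,0],"roll":0,"hand":0},{"offset":[-3,-10,0],"roll":0,"hand":0},{"offset":[-4.5,-15.5,0],"roll":0,"hand":0},{"offset":[-6,-21,1],"roll":0,"hand":0},{"offset":[-7.5,-26,3],"roll":0,"hand":0},{"offset":[-9,-31,6],"roll":0,"hand":0},{"offset":[-9.9,-33.5,10],"roll":0,"hand":0},{"offset":[-9.9,-33.7,13.5],"roll":0,"hand":0},{"offset":[-9.9,-33.7,15.5],"roll":0,"hand":0},{"offset":[-9.9,-33.7,15.5],"roll":0,"hand":0}]' 60
python3 - <<'E'
from h import *
go(.4636,-.3374,.007,-.1)
snap("i2s","scene",(160,120,250,200),3)
E
```

```text
time: 55.65
eef_pos: [0.4628, -0.3365, 0.0282]
tcp_rot: [3.097, 0.002, 3.035]
contact_force: [-0.9, -0.7, 0.4]
width: -0.0003
offset [-0.09 -0.17  2.12] roll -0.4 q6t -0.53 pos [ 0.463 -0.337  0.028] q [-0.65  0.47 -0.22  0.9   0.04 -0.54] F [-0.9 -0.7  0.4] w -0.0003
```

View pics/i2s.png

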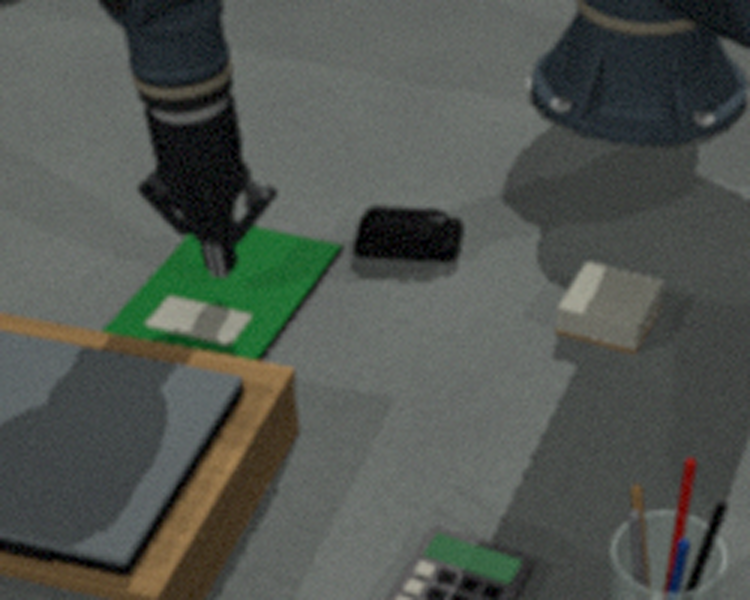

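```bash
python3 -m crank '[{"offset":[0,0,1],"roll":0,"hand":0},{"offset":[0,0,1.6],"roll":0,"hand":0},{"offset":[0,0,1.9],"roll":0,"hand":0},{"offset":[0,0,2.1],"roll":0,"hand":0},{"offset":[0,0,2.2],"roll":0,"hand":0},{"offset":[0,0,2.3],"roll":0,"hand":0},{"offset":[0,0,2.4],"roll":0,"hand":0},{"offset":[0,0,2.4],"roll":0,"hand":0},{"offset":[0,0,2.4],"roll":0,"hand":0},{"offset":[0,0,2.4],"roll":0,"hand":0}]' 60
```

```text
time: 56.95
eef_pos: [0.4638, -0.3363, 0.0071]
tcp_rot: [3.099, 0.005, 3.035]
contact_force: [-4.5, 2.2, 16.2]
width: -0.0002
```

```bash
python3 -m crank '[{"offset":[0,0,0.25],"roll":0,"hand":0},{"offset":[-0.3,0,0.28],"roll":-0.5,"hand":0},{"offset":[-0.8,0,0.28],"roll":-1,"hand":0},{"offset":[-1.4,0,0.28],"roll":-1.5,"hand":0},{"offset":[-2.1,0.05,0.28],"roll":-2,"hand":0},{"offset":[-2.8,0.05,0.28],"roll":-2.5,"hand":0},{"offset":[-3.5,0.1,0.28],"roll":-3,"hand":0},{"offset":[-4.2,0.1,0.28],"roll":-3.5,"hand":0},{"offset":[-4.8,0.1,0.28],"roll":-4,"hand":0},{"offset":[-5,0.1,0.28],"roll":-4,"hand":0}]' 60
python3 - <<'E'
from h import *
go(.4636,-.3374,.007,-.1)
snap("i3s","scene",(160,120,250,200),3)
E
```

```text
time: 58.2
eef_pos: [0.5107, -0.3407, 0.007]
tcp_rot: [3.101, 0.004, 3.104]
contact_force: [-20.3, 1.6, 32.0]
width: -0.0001
offset [ 4.72  0.15 -0.02] roll 3.6 q6t -0.53 pos [ 0.511 -0.341  0.007] q [-0.61  0.55 -0.13  0.91  0.04 -0.57] F [-20.3   1.6  32. ] w -0.0001
```

View pics/i3s.png

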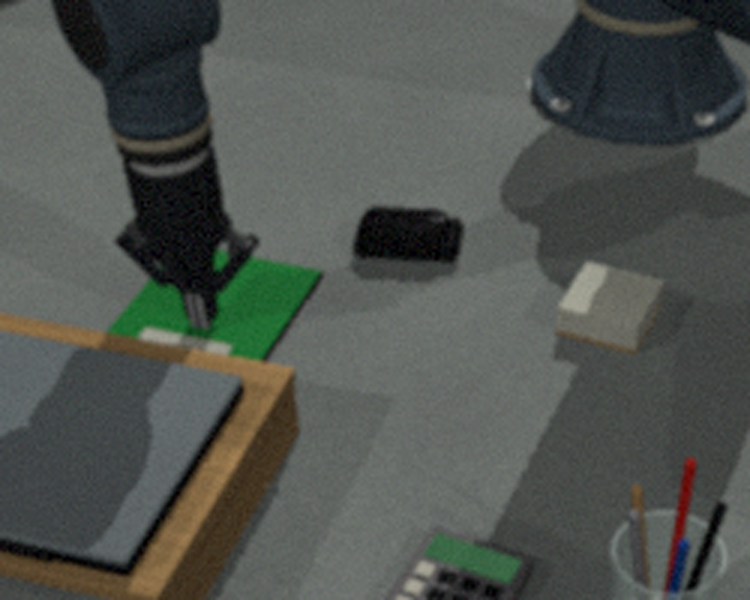

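```bash
python3 -m crank '[{"offset":[0,0,0.1],"roll":0,"hand":0},{"offset":[-0.4,0,0.12],"roll":0,"hand":0},{"offset":[-0.9,0,0.12],"roll":0,"hand":0},{"offset":[-1.5,-0.05,0.12],"roll":0,"hand":0},{"offset":[-2.2,-0.1,0.12],"roll":0,"hand":0},{"offset":[-2.9,-0.1,0.12],"roll":0,"hand":0},{"offset":[-3.6,-0.15,0.12],"roll":0,"hand":0},{"offset":[-4.3,-0.2,0.12],"roll":0,"hand":0},{"offset":[-4.8,-0.2,0.12],"roll":0,"hand":0},{"offset":[-5,-0.2,0.12],"roll":0,"hand":0}]' 60
python3 -m crank '[{"offset":[0,0,-0.5],"roll":0,"hand":0},{"offset":[0,0,-2],"roll":0,"hand":0},{"offset":[0,0,-5],"roll":0,"hand":0},{"offset":[2,0,-8],"roll":0,"hand":0},{"offset":[6,2,-12],"roll":0,"hand":0},{"offset":[11,7,-15],"roll":0,"hand":0},{"offset":[16,13,-15],"roll":0,"hand":0},{"offset":[16,19,-15],"roll":0,"hand":0},{"offset":[16,25,-15],"roll":0,"hand":0},{"offset":[16,30,-15],"roll":0,"hand":0}]' 60
cat > nb.py <<'E'
from h import *
import sys
tag=sys.argv[1]
im=snap(tag,"top",(340,100,260,260),2.2)
hsv=cv2.cvtColor(im,cv2.COLOR_BGR2HSV)
m=((hsv[:,:,1]>110)&(abs(hsv[:,:,0].astype(int)-63)<18)).astype(np.uint8); m[:, :400]=0
c=max(cv2.findContours(m,0,1)[0],key=cv2.contourArea); b=cv2.boxPoints(cv2.minAreaRect(c))
P=np.array([on("top",*p,.007)[:2] for p in b])
R0=np.array([.6035,-.3955]); ya=-.083; u=np.array([math.cos(ya),math.sin(ya)]); v=np.array([-u[1],u[0]])
q=np.c_[(P-R0)@u,(P-R0)@v]; q=q[np.argsort(q[:,0])]; print("corners riser frame\n",q.round(3))
n=q[:2]; n=n[np.argsort(n[:,1])]; d=n[1]-n[0]; rot=math.atan2(-d[0],d[1]); print("width",np.linalg.norm(d),"rel yaw",rot)
c=n.mean(0)+.105*np.array([math.cos(rot),math.sin(rot)]); print("centre riser",c,"world",R0+c[0]*u+c[1]*v)
for k in (-.085,):
    w=n.mean(0)+(.105+k)*np.array([math.cos(rot),math.sin(rot)]); w=R0+w[0]*u+w[1]*v; print("press pt",w); go(*w,.03)
E
python3 nb.py i4
```

```text
time: 59.5
eef_pos: [0.5593, -0.3449, 0.0071]
tcp_rot: [3.102, 0.002, 3.103]
contact_force: [-11.3, 0.4, 17.5]
width: 0.0001
time: 60.75
eef_pos: [0.4104, -0.0496, 0.1697]
tcp_rot: [3.102, 0.004, 3.102]
contact_force: [1.4, -0.2, 0.2]
width: 0.0004
corners riser frame
 [[-0.155 -0.023]
 [-0.154  0.124]
 [ 0.007 -0.031]
 [ 0.01   0.119]]
width 0.14712372551162675 rel yaw -0.011091193057723565
centre riser [-0.04952337  0.04918752] world [ 0.55822499 -0.34237608]
press pt [ 0.47360097 -0.33439013]
offset [ -7.32 -29.44  12.76] pos [ 0.41  -0.043  0.17 ] q [-0.14  0.08 -0.37  1.12  0.04 -0.1 ] F [-1.2  3.5  0.8] w -0.0002
```

View pics/i4.png

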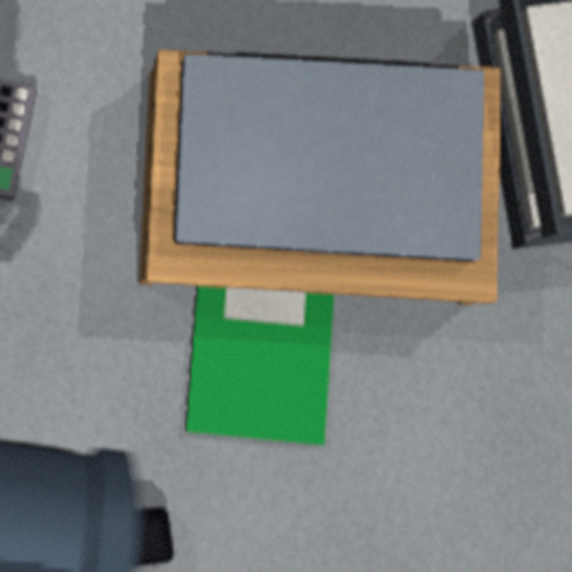

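```bash
python3 -m crank '[{"offset":[-1,-4,0],"roll":0,"hand":0},{"offset":[-2,-9,0],"roll":0,"hand":0},{"offset":[-3,-14,0],"roll":0,"hand":0},{"offset":[-4.5,-19,1],"roll":0,"hand":0},{"offset":[-5.5,-24,3],"roll":0,"hand":0},{"offset":[-6.5,-28,6],"roll":0,"hand":0},{"offset":[-6.9,-29.4,9],"roll":0,"hand":0},{"offset":[-6.9,-29.4,12],"roll":0,"hand":0},{"offset":[-6.9,-29.4,12.8],"roll":0,"hand":0},{"offset":[-6.9,-29.4,12.8],"roll":0,"hand":0}]' 60
python3 - <<'E'
from h import *
go(.469,-.334,.007)
snap("i5s","scene",(160,120,250,200),3)
E
```

```text
time: 62.05
eef_pos: [0.4696, -0.3337, 0.0301]
tcp_rot: [3.098, 0.003, 3.107]
contact_force: [0.0, -0.6, 1.1]
width: -0.0003
offset [ 0.07 -0.13  2.3 ] pos [ 0.47  -0.334  0.03 ] q [-0.64  0.47 -0.2   0.91  0.04 -0.6 ] F [ 0.  -0.6  1.1] w -0.0003
```

View pics/i5s.png

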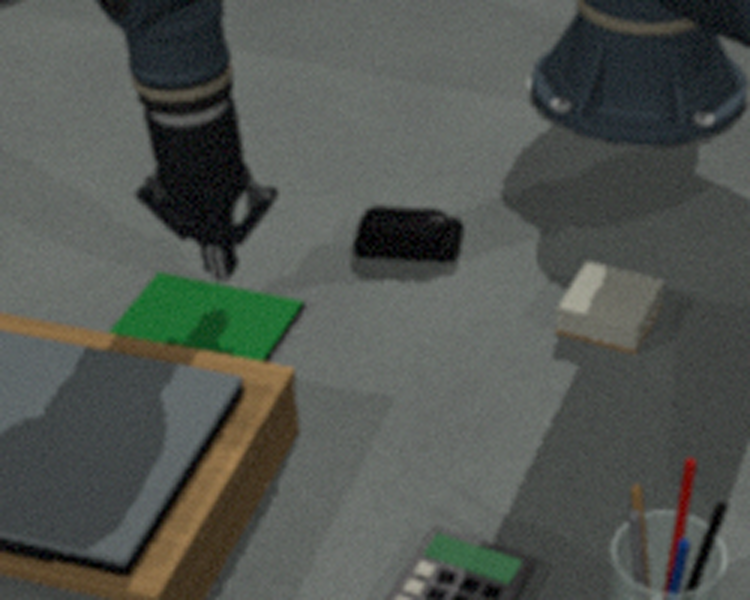

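```bash
python3 -m crank '[{"offset":[0,-0.1,1],"roll":0,"hand":0},{"offset":[0,-0.1,1.7],"roll":0,"hand":0},{"offset":[0,-0.1,2.1],"roll":0,"hand":0},{"offset":[0,-0.1,2.3],"roll":0,"hand":0},{"offset":[0,-0.1,2.4],"roll":0,"hand":0},{"offset":[0,-0.1,2.5],"roll":0,"hand":0},{"offset":[0,-0.1,2.5],"roll":0,"hand":0},{"offset":[0,-0.1,2.5],"roll":0,"hand":0},{"offset":[0,-0.1,2.5],"roll":0,"hand":0},{"offset":[0,-0.1,2.5],"roll":0,"hand":0}]' 60
python3 -m crank '[{"offset":[0,0,0.15],"roll":0,"hand":0},{"offset":[-0.4,0,0.15],"roll":0,"hand":0},{"offset":[-0.9,-0.05,0.15],"roll":0,"hand":0},{"offset":[-1.5,-0.05,0.15],"roll":0,"hand":0},{"offset":[-2.2,-0.1,0.15],"roll":0,"hand":0},{"offset":[-2.9,-0.1,0.15],"roll":0,"hand":0},{"offset":[-3.6,-0.15,0.15],"roll":0,"hand":0},{"offset":[-4.3,-0.2,0.15],"roll":0,"hand":0},{"offset":[-4.8,-0.2,0.15],"roll":0,"hand":0},{"offset":[-5,-0.25,0.15],"roll":0,"hand":0}]' 60
python3 - <<'E'
from h import *
go(.469,-.334,.007)
snap("i6s","scene",(160,120,250,200),3)
E
```

```text
time: 63.35
eef_pos: [0.4701, -0.334, 0.0071]
tcp_rot: [3.1, 0.005, 3.107]
contact_force: [-5.0, 2.5, 14.3]
width: -0.0001
time: 64.6
eef_pos: [0.518, -0.3381, 0.0071]
tcp_rot: [3.1, 0.002, 3.106]
contact_force: [-13.3, 2.4, 20.2]
width: -0.0001
offset [4.91 0.24 0.01] pos [ 0.518 -0.338  0.007] q [-0.6   0.56 -0.12  0.92  0.04 -0.56] F [-13.3   2.4  20.2] w -0.0001
```

View pics/i6s.png

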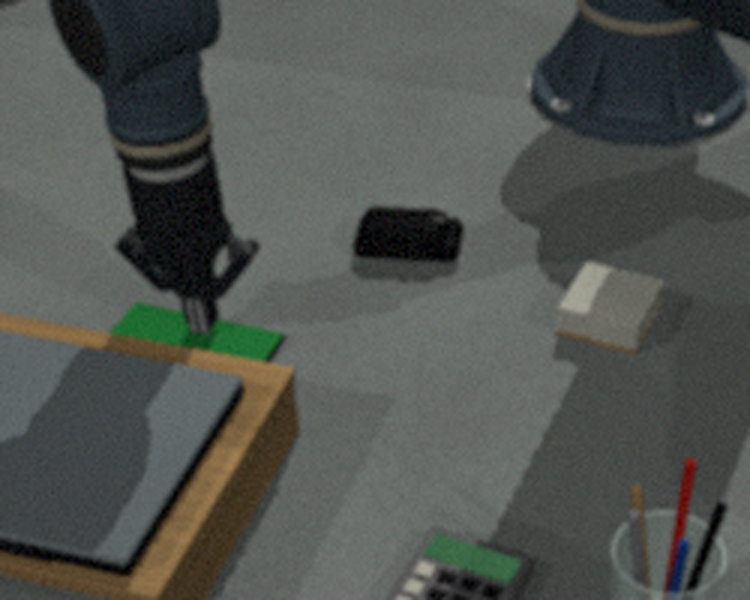

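```bash
python3 -m crank '[{"offset":[0,0,0.1],"roll":0,"hand":0},{"offset":[-0.5,0,0.12],"roll":0,"hand":0},{"offset":[-1.1,-0.05,0.12],"roll":0,"hand":0},{"offset":[-1.8,-0.05,0.12],"roll":0,"hand":0},{"offset":[-2.6,-0.1,0.12],"roll":0,"hand":0},{"offset":[-3.4,-0.1,0.12],"roll":0,"hand":0},{"offset":[-4.2,-0.15,0.12],"roll":0,"hand":0},{"offset":[-5,-0.2,0.12],"roll":0,"hand":0},{"offset":[-5.6,-0.2,0.12],"roll":0,"hand":0},{"offset":[-5.7,-0.25,0.12],"roll":0,"hand":0}]' 60
python3 -m crank '[{"offset":[0,0,-0.5],"roll":0,"hand":0},{"offset":[0,0,-2],"roll":0,"hand":0},{"offset":[0,0,-5],"roll":0,"hand":0},{"offset":[2,0,-8],"roll":0,"hand":0},{"offset":[6,2,-12],"roll":0,"hand":0},{"offset":[11,7,-15],"roll":0,"hand":0},{"offset":[16,13,-15],"roll":0,"hand":0},{"offset":[16,19,-15],"roll":0,"hand":0},{"offset":[16,25,-15],"roll":0,"hand":0},{"offset":[16,30,-15],"roll":0,"hand":0}]' 60
python3 nb.py i7
python3 -c "
from h import *
snap('i7s','scene')"
```

```text
time: 65.9
eef_pos: [0.5737, -0.3424, 0.0071]
tcp_rot: [3.1, -0.0, 3.106]
contact_force: [-10.5, 2.9, 16.0]
width: -0.0003
time: 67.15
eef_pos: [0.4242, -0.0479, 0.1705]
tcp_rot: [3.1, 0.003, 3.105]
contact_force: [1.8, -0.4, 0.2]
width: -0.0002
corners riser frame
 [[-0.053 -0.023]
 [-0.051  0.125]
 [ 0.007 -0.026]
 [ 0.009  0.123]]
width 0.14774992065482156 rel yaw -0.009669202069218055
centre riser [0.05287187 0.04979123] world [ 0.66031779 -0.35026351]
press pt [ 0.5756825  -0.34239789]
offset [-16.11 -30.17  12.77] pos [ 0.424 -0.042  0.171] q [-0.13  0.1  -0.34  1.13  0.04 -0.1 ] F [-1.2  3.  -0. ] w -0.0
```

View pics/i7_full.png

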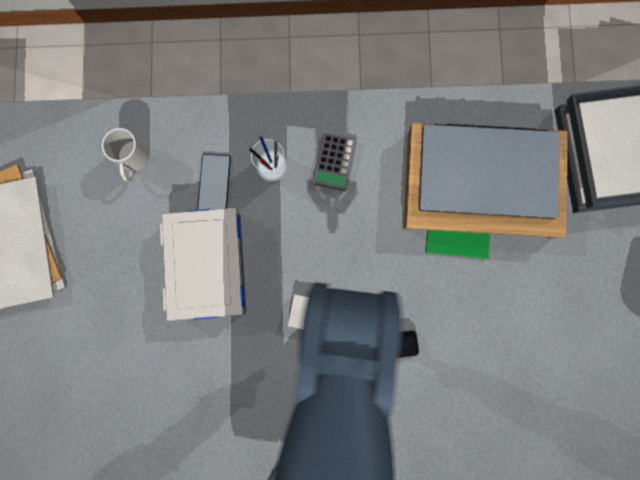

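View pics/i7s_full.png

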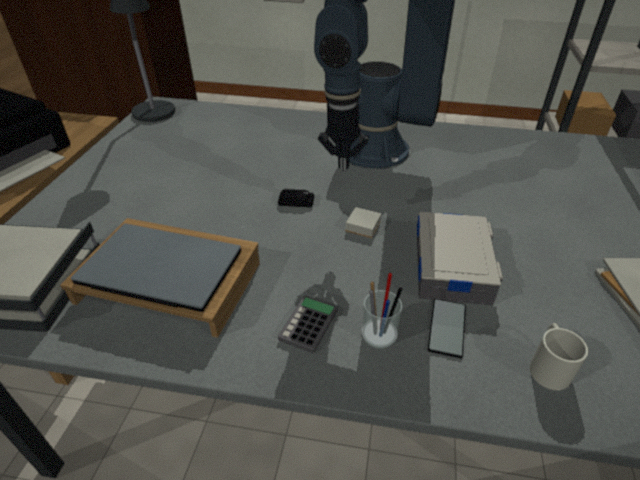

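```bash
python3 -c "
import cv2
a=cv2.imread('pics/i7_full.png')[195:330,145:260]; cv2.imwrite('pics/z9.png',cv2.resize(a,None,fx=4,fy=4,interpolation=cv2.INTER_CUBIC))"
```

View pics/z9.png

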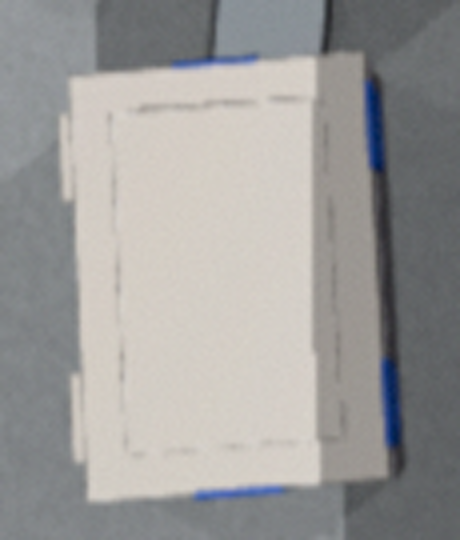

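All four clips show only as thin blue strips along the rim, at (215,62), (240,492), (373,125) and (390,400) in the zoom. They are flat against the walls and the lid is shut.

```bash
python3 -c "
from workcell import r
print(r.job_done())"
```

```text
the job is handed in; nothing more can be done
None
```

I finished the job and handed it in at about 67 s of the 210 s allowed. No verdict was reported, so the results below come from my own last checks.

- **Supplies:** four were out: the stapler, tape dispenser, clip tin and hole punch. There was no eraser. I put all four in the box in a two-by-two layout, and the camera showed each one lying inside before I closed the lid.
- **Lid and clips:** I pushed the lid shut from behind, then pressed the clips in this order: end far, end near, front near, front far. The last pictures show the lid flat and all four clips down against the walls. I could only see the clips, not read their joint angles.
- **Notebook:** I slid it in with two fingertip pushes. The last measurement had its centre 53 mm inside the riser, with about 52 mm showing. It sat 50 mm off the riser's middle line and was turned by about 0.01 rad.
- **Bystanders:** in the last pictures the phone, mouse, calculator, note block and pen glass all looked unmoved. I did not measure their positions.

One thing went wrong: on the first move the last joint reached the end of its range, which left the tool tilted about 0.05 rad for the rest of the run. I allowed for the tilt and it did no visible harm. Downward force rose to 32 N for a moment during the first notebook push, above the 10 to 20 N advised, and I eased off afterwards.

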